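Lay out a small battery pack for wiring

TASK

Lay out this battery pack for wiring: stand the loose cell module midway between the two modules that are already fixed to the bench, parallel and level with them, set the loose voltmeter in front of it in line with the meters of the other two, and lay the protection board centred on top of it, lengthwise along it. Set the fuse holder on the bench midway between the terminal post and the module next to the post, its long axis running from one to the other. Set everything down without dropping it, let go, and leave the tape, the solder and the scraper where they are.

Things in the scene. Friction and masses are not known exactly. Their poses are not given: they have to be found in the camera images.
- module_b: Fixed block of 4 x 2 upright battery cells, 81 (x) x 40 (y) x 70 mm, copper bars along its long top edges to 75 mm, always the middle of the row of three fixed things, next to the post. Its own meter (29 x 48 x 22 mm) is fixed in front, centre 80 mm towards -x. Origin: centre of the block's underside on the bench; x lengthwise, -x its front, y across to its neighbours.
- module_a: Fixed cell module of the same build, size and axes as module_b, its meter also fixed 80 mm in front. Stands beside module_b, nearly parallel, 148 to 156 mm between origins, on module_b's +y or -y side; the post is on the other side. Origin: centre of the block's underside.
- post: Fixed output terminal post: black insulator on a 36 mm square foot with an upright brass stud, 54 mm tall in all. It stands beside module_b on the side away from module_a, 148 to 156 mm between origins. Origin: centre of the underside; z up.
- module_new: Loose cell module: the same 4 x 2 cell block, 81 (x) x 40 (y) x 70 mm tall, 0.38 kg nominal, but with a flat top (nickel strips only, no copper bars) and no meter. Stands upright on the bench. Origin: centre of the underside; x lengthwise, y across, z up. The same either way round.
- board: Loose battery protection board: flat circuit board on an aluminium plate, 66 (x) x 36 (y) x 10 mm thick, 60 g, lying flat with its components up. Origin: centre of the underside; x lengthwise, z up. Either way round is right.
- fuse: Loose fuse holder: black base with brass studs and a white fuse under a clear cover, a block 66 (x) x 28 (y) x 30 mm tall, 90 g. Origin: centre of the underside; x along its length, from stud to stud, z up. Either way round is right.
- meter: Loose panel voltmeter: black block with its green window on top, 29 (x) x 48 (y) x 22 mm tall, 40 g. Origin: centre of the underside; y along its long side, which is to lie across the front of the module as on the others; z up. Either way round is right.
- tape: Bystander: black roll of insulating tape lying flat, 66 mm across, 19 mm tall. Origin: centre of the underside.
- solder: Bystander: spool of solder standing upright, 54 mm across, 40 mm tall. Origin: centre of the underside.
- scraper: Bystander: flat scraper with a wooden handle, 160 x 20 x 14 mm, lying crosswise between the robot and the row. Origin: near the middle of its underside; x towards the blade.
Things that resemble listed ones, but are neither listed nor needed, are in the scene too. Leave any red look-alike of the meter alone.

How it is judged:
By the outcome, as a careful person would: the job done as asked, in the order asked, and still so for the second after the job is handed in, with the robot touching nothing.
It also fails if it takes over 106 s, if anything falls off the work surface, if the arm or the gripper's body presses on something with over 40 N, if the wrist force passes 120 N, or if a joint passes its speed limit or range.

ROBOT

A 6-joint arm with a two-finger parallel gripper is mounted at the origin on the work surface. World frame = base frame: x ahead of the robot, y to its left, z up, the work surface at z = 0. Lengths are in m, angles in degrees, forces in N, time in s.
With the tool pointing down it reaches from about 0.4 to 0.825 m from the base axis. Payload 7 kg.
Tool frame: the origin (TCP) lies midway between the tips of the shut fingers; the grasp point (between the pads) lies 19 mm behind it; z points along the fingers, y is the line along which they close (so a half turn about z gives the same grasp; the last joint's range is limited). The gripper opens to 88 mm and grips with 3 to 60 N. Pads are 19 mm wide; open, the fingers measure 130 mm over their backs; the gripper's body (78 mm by 193 mm) begins 47 mm behind the grasp point.
Start: joints at [-51.618, 20.546, 0.682, 0, -70.136, -16.507], TCP at [0.251, -0.626, 0.227] pointing down, gripper open.
Joint ranges: [-176.03, 176.03], [-82.01, 121.73], [-58.28, 71.71], [-173.87, 95.51], [-174.79, -0.11], [-173.66, 173.66]. Speed limits (degrees/s): [136.94, 136.94, 172.46, 180, 180, 180].

INTERFACE

Orientations are given as [roll, pitch, yaw] about the fixed x, y, z axes, in that order (R = Rz(yaw) Ry(pitch) Rx(roll)).
In Python, from plant import ctrl gives the robot as it stands. The module is installed in compiled form; this text tells all that it offers.
- The arm moves only by the tool send_rows, never from a script. Its argument "plan" is a list that holds one entry, the list of rows, each a list of 6 numbers: the shift along the tool's x, y, z in normalised numbers (1 is 40 cm), then the turn, a rotation vector about the tool's x, y, z in shares of 45 degrees (1.0 is 45 degrees). A call has 1 to 8 rows; each row is the pose to reach, as a shift and turn from the pose commanded when the call began, along the tool's axes at that moment; what a row does not reach only later rows make up. A row lasts 1/12 s, in which the tool goes at most 41.7 mm and 7.16 degrees, less where a joint would pass 70% of its speed; a pose out of reach is approached as far as the arm can. A shift or turn number past 1, either way, is cut back to 1. A call with a gripper value outside its range is refused whole. "fingers" is the opening, from 0 (shut) to 1 (fully open), set as the call begins (left out, the last holds). The fingers move at their own pace and stop on an object; the grip force is fixed at half the most. Time passes only in rows, so rows that repeat a pose let the fingers close. It gives the time, the measured TCP pose, the force, the opening and the grip force at its end, in the units of the state.
- ctrl.get_obs(): the state, without advancing time (a new reading comes with each control period).
- ctrl.snapshot(name): name is "scene" or "top"; returns a dict with "img" (384x512x3 uint8, red, green, blue), "K" (3x3 intrinsics, pixels), "k1" (the pictures are not rectified: a ray, as slopes to the right and down, at radius r is drawn at 1 + k1 r^2 times it, then the intrinsics apply), "pose" (4x4, takes a point from camera to world coordinates). Camera axes: x right, y down, z forward; pixel columns grow to the right and rows downward; lengths in m; the calibration is good to about 2 mm. A picture is of the moment at which its call begins. There is no depth.
- ctrl.close_job(): hands the job in; it is judged then, once.
The state is a dict: "clock": time; "joint_pos": joint angles; "qvel": joint speeds; "tau": joint torques, N m; "tool_pos": TCP position; "orientation": TCP orientation; "force": force on the tool from outside, world axes, zero at the start; "moment": the same for the moment, N m; "opening": finger opening in m; "gripper_force": force on a finger pad.
Only numpy, scipy, OpenCV 4.12 (cv2) and the standard library are available. Lean on these libraries where they do the work, as an engineer would, in place of code of your own. Each camera call takes 0.05 s, during which the arm holds its last target. There are 200 camera calls.

## Working session

There is one attempt and no reset: what is moved stays moved. The work goes in short steps, Python scripts to look and compute and a tool call to move; the robot and the scene stay as the last step left them, time stands still between calls to the robot, and variables do not carry over. Pictures are saved under pics/ and viewed, at most 14 in all, crops included, and the job is handed in when it is done.

Besides the shell and the picture viewer there is one more tool, called after ">>>" as a command line: name --argument value ..., lists and objects as JSON in quotes. send_rows: Moves the arm, as the interface text tells. Its arguments: {"type":"object","properties":{"plan":{"type":"array","items":{"type":"array","items":{"type":"array","items":{"type":"number"}}}},"fingers":{"type":"number"}},"required":["plan"]}

```bash
mkdir -p pics; ls
python3 - <<'E'
from plant import ctrl
import cv2,pickle
d={}
for n in("scene","top"):
    s=ctrl.snapshot(n);d[n]=s
    cv2.imwrite(f"pics/{n}0.png",cv2.resize(s["img"][:,:,::-1],(800,600),interpolation=cv2.INTER_CUBIC))
    print(n,s["K"].tolist(),s["k1"],s["pose"].round(4).tolist())
pickle.dump(d,open("s0.pkl","wb"))
print(ctrl.get_obs())
E
```

```text
pics
scene [[396.43237353970056, 0.0, 256.0846635670173], [0.0, 396.43237353970056, 187.9896907135995], [0.0, 0.0, 1.0]] -0.031011208540707505 [[0.7042, 0.4863, -0.5173, 1.0566], [0.71, -0.4816, 0.5137, -0.5306], [0.0007, -0.7291, -0.6845, 0.7641], [0.0, 0.0, 0.0, 1.0]]
top [[422.67321719510716, 0.0, 249.03770917317118], [0.0, 422.67321719510716, 189.33579874199395], [0.0, 0.0, 1.0]] -0.13472804455969134 [[0.0077, -0.9841, 0.1777, 0.2765], [-0.9999, -0.0092, -0.0073, -0.0089], [0.0088, -0.1776, -0.9841, 1.3906], [0.0, 0.0, 0.0, 1.0]]
{'clock': 0.1, 'joint_pos': array([-5.16155930e+01,  2.05872073e+01,  6.37813126e-01, -1.68747984e-02,
       -7.01366643e+01, -1.65072297e+01]), 'qvel': array([-0.00719519, -0.09663032,  0.06656157,  0.03566597,  0.06080003,
        0.07660913]), 'tau': array([ 6.30781269e-04, -5.84163630e+01,  2.93752688e+01,  7.01553673e+00,
        1.01409119e-02, -9.36079937e-05]), 'tool_pos': array([ 0.25131825, -0.62598267,  0.2257113 ]), 'orientation': array([ 1.79912981e+02, -9.24411670e-03, -1.58128561e+02]), 'force': array([ 0.00298802,  0.14850012, -0.34468869]), 'moment': array([0.01528936, 0.05189523, 0.00281971]), 'gripper_force': 0.0, 'opening': 0.08787127431693909}
```

View pics/scene0.png

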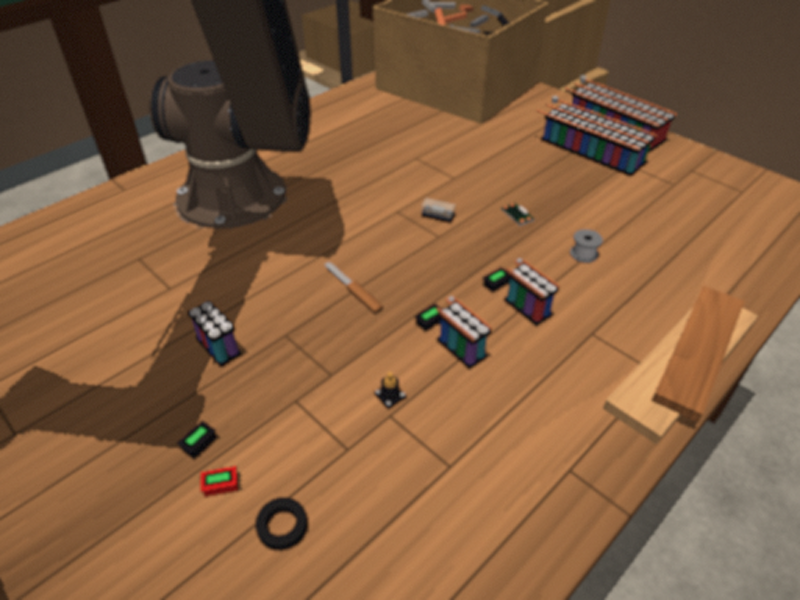

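View pics/top0.png

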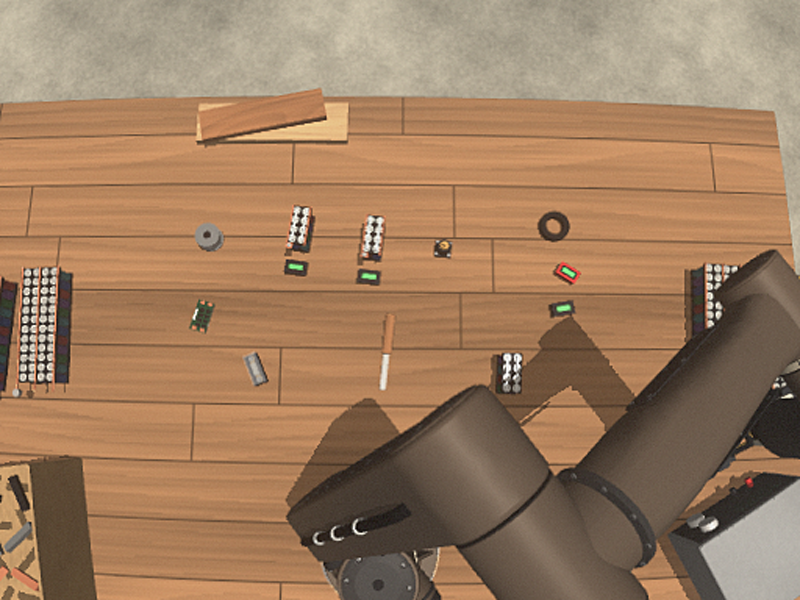

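The top view (800x600) shows the modules at (300,228) and (373,238), with their fixed meters at (296,268) and (369,277). The post is at (443,248) and the loose module at (510,372). The loose meter candidates are a black block with a green window at (562,309) and a red one at (567,272). The black one fits the description. The board is at (202,316), the fuse at (256,370) and the scraper at (387,350). I'll confirm these in one enlarged montage.

Run:
```python
import pickle,cv2,numpy as np
d=pickle.load(open("s0.pkl","rb"))
def crop(n,x,y,w=66,h=50,s=6):
    return cv2.resize(d[n]["img"][y:y+h,x:x+w,::-1],(w*s,h*s),interpolation=cv2.INTER_NEAREST)
T=d["top"]
a=np.hstack([crop("top",180,130),crop("top",320,160)])   # row, meters
b=np.hstack([crop("top",115,192),crop("top",300,210)])   # board/fuse, module
cv2.imwrite("pics/m1.png",np.vstack([a,b]))
a=np.hstack([crop("scene",265,165,),crop("scene",110,265)])
b=np.hstack([crop("scene",265,115,80,50,5)[:, :396],crop("scene",110,190)])
b=np.hstack([cv2.resize(crop("scene",265,120,80,50,5),(396,300)),crop("scene",110,190)])
cv2.imwrite("pics/m2.png",np.vstack([a,b]))
```

```text
Traceback (most recent call last):
ValueError: all the input array dimensions except for the concatenation axis must match exactly, but along dimension 0, the array at index 0 has size 250 and the array at index 1 has size 300
```

View pics/m1.png

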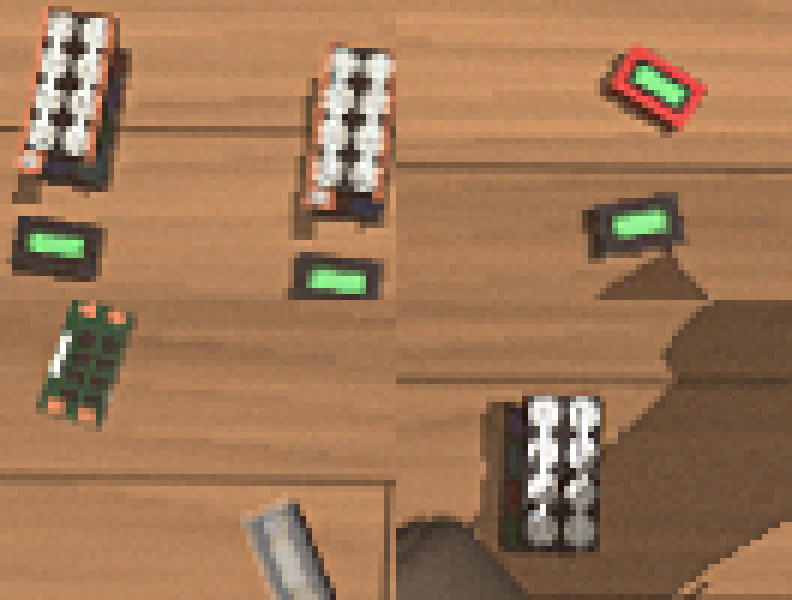

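The crop shows the black meter with the green window at top-camera native (427,197), and the red look-alike, to be left alone, at (430,175). The flat-topped loose module is at (361,238). The board is at (129,203) and the grey fuse at (164,236).

```bash
cat > h.py <<'E'
import numpy as np,cv2
def ray(s,uv):
    K=s["K"];x=np.array([(uv[0]-K[0,2])/K[0,0],(uv[1]-K[1,2])/K[1,1]])
    d=x.copy()
    for _ in range(20): d=x/(1+s["k1"]*(d@d))
    return s["pose"][:3,:3]@np.r_[d,1],s["pose"][:3,3]
def onz(s,uv,z):
    r,o=ray(s,uv);return (o+r*(z-o[2])/r[2])[:2]
def pix(s,p):
    q=s["pose"][:3,:3].T@(np.asarray(p,float)-s["pose"][:3,3]);d=q[:2]/q[2]
    d=d*(1+s["k1"]*(d@d));return s["K"][:2,:2]@d+s["K"][:2,2]
def rect(s,z,x0,x1,y0,y1,res=.0005):
    "orthophoto of plane z (BGR): row 0 = x1, col 0 = y1"
    X,Y=np.meshgrid(np.arange(x1,x0,-res),np.arange(y1,y0,-res),indexing="ij")
    P=np.stack([X,Y,0*X+z],-1)-s["pose"][:3,3]
    q=P@s["pose"][:3,:3];d=q[...,:2]/q[...,2:];d=d*(1+s["k1"]*(d**2).sum(-1,keepdims=True))
    m=(d*np.diag(s["K"])[:2]+s["K"][:2,2]).astype(np.float32)
    return cv2.remap(s["img"][:,:,::-1].copy(),m,None,cv2.INTER_CUBIC)
def masks(o):
    h,S,v=cv2.split(cv2.cvtColor(o,cv2.COLOR_BGR2HSV))
    return dict(white=(S<60)&(v>110),green=(h>45)&(h<80)&(S>100)&(v>130),dark=(v<75),
      pcb=(h>38)&(h<95)&(S>50)&(v<130),grey=(S<70)&(v>60),brass=(h>12)&(h<28)&(S>140)&(v>110))
def blobs(m,o,x1,y1,res,amin):
    n,l,st,c=cv2.connectedComponentsWithStats(m.astype(np.uint8))
    out=[]
    for i in range(1,n):
        if st[i,4]*res*res*1e6<amin: continue
        r,k=np.nonzero(l==i);P=np.c_[x1-r*res,y1-k*res];c_=P.mean(0)
        w,V=np.linalg.eigh(np.cov((P-c_).T));a=V[:,1];
        ext=[np.ptp((P-c_)@a)*1e3,np.ptp((P-c_)@V[:,0])*1e3]
        R=cv2.minAreaRect(np.float32(P*1e3))
        out.append((c_.round(4).tolist(),round(np.degrees(np.arctan2(a[1],a[0]))%180,1),np.round(ext).tolist(),np.round(R[0],1).tolist(),round(R[2],1)))
    return out
E
cat > m.py <<'E'
import pickle;from h import *
d=pickle.load(open("s0.pkl","rb"))
B=dict(row=(.45,.80,-.2,.28),left=(.3,.62,.2,.45),right=(.3,.65,-.5,-.15))
for n,s in d.items():
  for b,bb in B.items():
    for k,z,am in(("white",.07,60),("green",.022,80),("brass",.054,30),("pcb",.01,150),("grey",.03,500)):
      if (k in("pcb","grey"))!=(b=="left"):continue
      if k=="brass" and b!="row":continue
      o=rect(s,z,*bb)
      for q in blobs(masks(o)[k],o,bb[1],bb[3],.0005,am): print(n,b,k,*q)
E
python3 m.py
python3 - <<'E'
import pickle;from h import *
d=pickle.load(open("s0.pkl","rb"))
a=[cv2.resize(rect(d[n],.07,.5,.75,-.15,.25,.001),(400*1,250)) for n in d]
b=[cv2.resize(rect(d[n],.02,.3,.55,.15,.55,.001),(400,250)) for n in d]
cv2.imwrite("pics/o1.png",np.vstack([np.hstack(a),np.hstack(b)]))
E
```

```text
scene row white [0.6641, 0.1771] 171.7 [79.0, 30.0] [663.9, 176.4] 81.4
scene row white [0.6453, 0.0217] 173.5 [79.0, 31.0] [645.1, 21.3] 83.2
scene row green [0.5833, 0.1851] 86.3 [29.0, 12.0] [583.1, 185.3] 84.3
scene row green [0.5643, 0.0288] 86.0 [29.0, 12.0] [564.6, 28.7] 85.2
scene row brass [0.6219, 0.0341] 91.7 [490.0, 363.0] [625.2, 40.2] 90.0
scene left pcb [0.5781, 0.2089] 167.0 [22.0, 18.0] [577.5, 208.5] 90.0
scene left pcb [0.4807, 0.3779] 159.6 [45.0, 31.0] [481.7, 378.9] 75.3
scene left grey [0.6106, 0.2214] 94.3 [34.0, 22.0] [610.0, 221.2] 90.0
scene left grey [0.3779, 0.2497] 16.2 [66.0, 46.0] [378.4, 251.5] 27.1
scene right white [0.3733, -0.2613] 165.9 [74.0, 41.0] [365.7, -262.5] 87.1
scene right green [0.5781, -0.3989] 57.1 [29.0, 11.0] [578.0, -399.0] 57.7
scene right green [0.4996, -0.385] 100.4 [28.0, 12.0] [499.4, -384.8] 11.3
top row white [0.6648, 0.1718] 172.5 [79.0, 32.0] [664.5, 171.8] 82.7
top row white [0.6458, 0.0167] 173.8 [79.0, 33.0] [645.5, 16.5] 83.0
top row green [0.5859, 0.1814] 81.6 [31.0, 11.0] [585.9, 181.6] 82.9
top row green [0.5667, 0.0249] 83.4 [30.0, 11.0] [566.8, 25.2] 83.2
top row brass [0.6268, -0.1318] 80.3 [16.0, 15.0] [627.3, -132.1] 9.5
top left pcb [0.483, 0.3813] 162.9 [64.0, 37.0] [480.4, 381.4] 73.8
top left grey [0.3675, 0.2577] 24.1 [66.0, 30.0] [367.2, 257.6] 24.0
top right white [0.365, -0.255] 177.0 [77.0, 18.0] [363.0, -254.8] 87.3
top right white [0.3647, -0.2751] 176.6 [78.0, 17.0] [362.1, -275.3] 86.5
top right green [0.5803, -0.4025] 59.4 [30.0, 12.0] [580.3, -402.5] 58.8
top right green [0.5013, -0.3876] 95.8 [29.0, 11.0] [501.8, -387.9] 6.9
```

View pics/o1.png

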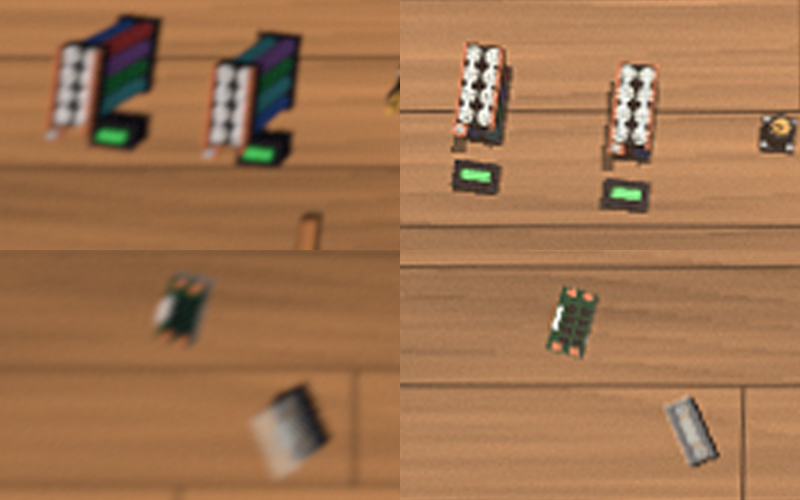

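```bash
cat > go.py <<'E'
# usage: go.py x y z yaw [x y z yaw ...]  -> tool-frame shift(cm) and turn about tool z for each waypoint
import sys,numpy as np
from plant import ctrl
from scipy.spatial.transform import Rotation as R
o=ctrl.get_obs();Rt=R.from_euler("xyz",o["orientation"],degrees=True)
t=np.array(sys.argv[1:],float).reshape(-1,4)
print("t",round(o["clock"],2),o["tool_pos"].round(4),o["orientation"].round(2),"op",round(o["opening"],4),"j",o["joint_pos"].round(0))
for w in t:
    s=Rt.inv().apply(w[:3]-o["tool_pos"])*100
    dy=(w[3]-o["orientation"][2]+180)%360-180
    print(s.round(2),"turn",round(-dy,2))
E
python3 go.py .3635 -.263 .15 177 .3635 -.263 .03 177
```

```text
t 0.1 [ 0.2513 -0.626   0.2257] [ 1.7991e+02 -1.0000e-02 -1.5813e+02] op 0.0879 j [-52.  21.   1.  -0. -70. -17.]
[-23.93  29.5    7.61] turn 24.87
[-23.94  29.48  19.61] turn 24.87
```

Careful with the scale: shifts go in shares of 40 cm and turns go in shares of 45 degrees. That gives: 27.8 cm is 0.695, 25.3 cm is 0.6325, 24.9 degrees is 0.5533.

>>> send_rows --plan '[[[-0.075, 0.0925, 0.0225, 0, 0, 0.0667], [-0.15, 0.185, 0.0475, 0, 0, 0.1333], [-0.225, 0.2775, 0.07, 0, 0, 0.2111], [-0.3, 0.37, 0.0925, 0, 0, 0.2889], [-0.375, 0.46, 0.115, 0, 0, 0.3667], [-0.45, 0.5525, 0.1375, 0, 0, 0.4444], [-0.5125, 0.6325, 0.1575, 0, 0, 0.5111], [-0.5625, 0.695, 0.175, 0, 0, 0.5533]]]' --fingers 1

```text
clock: 0.77
tool_pos: [0.3478, -0.3119, 0.1624]
orientation: [180.0, 0.0, 176.8]
force: [0.9, -0.1, 0.6]
opening: 0.0874
gripper_force: 0.0
```

```bash
python3 go.py .3635 -.263 .15 177 .3635 -.263 .03 177
```

```text
t 0.77 [ 0.3478 -0.3119  0.1624] [1.8000e+02 1.0000e-02 1.7679e+02] op 0.0874 j [-18.   4. -30.  -0. -56. -76.]
[-1.29  4.97  1.24] turn -0.21
[-1.29  4.97 13.24] turn -0.21
```

Converted, 2.1 cm is 0.0525, -0.6 cm is -0.015.

>>> send_rows --plan '[[[-0.015, 0.0525, 0.015, 0, 0, 0], [-0.015, 0.0525, 0.015, 0, 0, 0], [-0.015, 0.0525, 0.015, 0, 0, 0], [-0.015, 0.0525, 0.015, 0, 0, 0], [-0.015, 0.0525, 0.015, 0, 0, 0]]]'

```text
clock: 1.18
tool_pos: [0.355, -0.2938, 0.1569]
orientation: [-180.0, 0.0, 176.9]
force: [-0.2, 0.6, -0.3]
opening: 0.0877
gripper_force: 0.0
```

```bash
python3 go.py .3635 -.263 .15 177 .3635 -.263 .03 177
```

```text
t 1.18 [ 0.355  -0.2938  0.1569] [-1.7999e+02  1.0000e-02  1.7693e+02] op 0.0877 j [-15.   4. -31.   0. -55. -78.]
[-0.69  3.12  0.69] turn -0.07
[-0.69  3.12 12.69] turn -0.07
```

Converted, 12.7 cm is 0.3175, 11.5 cm is 0.2875.

>>> send_rows --plan '[[[-0.0175, 0.0775, 0.0175, 0, 0, 0], [-0.0175, 0.0775, 0.0175, 0, 0, 0], [-0.0175, 0.0775, 0.075, 0, 0, 0], [-0.0175, 0.0775, 0.15, 0, 0, 0], [-0.0175, 0.0775, 0.225, 0, 0, 0], [-0.0175, 0.0775, 0.2875, 0, 0, 0], [-0.0175, 0.0775, 0.3175, 0, 0, 0], [-0.0175, 0.0775, 0.3175, 0, 0, 0]]]'

```text
clock: 1.85
tool_pos: [0.3613, -0.2629, 0.0272]
orientation: [179.9, -0.3, 176.8]
force: [-0.1, 0.2, 0.8]
opening: 0.0875
gripper_force: 0.0
```

>>> send_rows --plan '[[[0, 0, 0, 0, 0, 0], [0, 0, 0, 0, 0, 0], [0, 0, 0, 0, 0, 0], [0, 0, 0, 0, 0, 0], [0, 0, 0, 0, 0, 0], [0, 0, 0, 0, 0, 0], [0, 0, 0, 0, 0, 0], [0, 0, 0, 0, 0, 0]]]' --fingers 0

```text
clock: 2.52
tool_pos: [0.3639, -0.2626, 0.0301]
orientation: [-180.0, 0.0, 177.0]
force: [-0.7, 1.7, -0.7]
opening: 0.0403
gripper_force: 29.9
```

```bash
python3 go.py .3635 -.263 .15 173.2 .6537 .0968 .13 173.2
```

```text
t 2.52 [ 0.3639 -0.2626  0.0301] [-1.7999e+02  4.0000e-02  1.7699e+02] op 0.0403 j [-11.  13. -41.   0. -36. -83.]
[  0.03  -0.05 -11.99] turn 3.79
[-27.06  37.41  -9.98] turn 3.79
```

Converted, -12 cm is -0.3, 11.7 cm is 0.2925, 2.5 degrees is 0.0556.

>>> send_rows --plan '[[[0, 0, -0.05, 0, 0, 0], [0, 0, -0.125, 0, 0, 0], [-0.0125, 0.025, -0.2125, 0, 0, 0], [-0.05, 0.075, -0.275, 0, 0, 0.0222], [-0.1, 0.1375, -0.3, 0, 0, 0.0333], [-0.15, 0.2075, -0.3, 0, 0, 0.0444], [-0.1875, 0.26, -0.3, 0, 0, 0.0556], [-0.2125, 0.2925, -0.3, 0, 0, 0.0556]]]'

```text
clock: 3.18
tool_pos: [0.4556, -0.1481, 0.1497]
orientation: [180.0, 0.0, 174.5]
force: [0.2, 0.5, -4.3]
opening: 0.0403
gripper_force: 30.0
```

Converted, 18 cm is 0.45, 17.3 cm is 0.4325, 1.3 degrees is 0.0289.

>>> send_rows --plan '[[[-0.025, 0.035, 0, 0, 0, 0], [-0.075, 0.1025, 0, 0, 0, 0], [-0.125, 0.1725, 0, 0, 0, 0], [-0.175, 0.2425, 0, 0, 0, 0.0111], [-0.225, 0.31, 0, 0, 0, 0.0222], [-0.275, 0.38, 0, 0, 0, 0.0289], [-0.3125, 0.4325, 0, 0, 0, 0.0289], [-0.325, 0.45, 0, 0, 0, 0.0289]]]'

```text
clock: 3.85
tool_pos: [0.6031, 0.0193, 0.1484]
orientation: [-180.0, -0.1, 173.3]
force: [0.4, -0.8, -4.9]
opening: 0.0405
gripper_force: 30.0
```

>>> send_rows --plan '[[[0, 0, 0, 0, 0, 0], [0, 0, 0, 0, 0, 0]]]'

```text
clock: 4.02
tool_pos: [0.6003, 0.0166, 0.1485]
orientation: [-180.0, -0.2, 173.2]
force: [-0.3, -0.8, -4.9]
opening: 0.0404
gripper_force: 30.0
```

```bash
python3 go.py .6546 .0968 .12 173.2 .6546 .0968 .0310 173.2
```

```text
t 4.02 [0.6003 0.0166 0.1485] [-1.7996e+02 -1.6000e-01  1.7321e+02] op 0.0404 j [  20.   17.  -15.   -0.  -58. -117.]
[-4.45  8.61  2.83] turn 0.01
[-4.47  8.61 11.73] turn 0.01
```

>>> send_rows --plan '[[[-0.0175, 0.0325, 0, 0, 0, 0], [-0.045, 0.0875, 0, 0, 0, 0], [-0.075, 0.145, 0, 0, 0, 0], [-0.1, 0.195, 0.0125, 0, 0, 0], [-0.1113, 0.215, 0.025, 0, 0, 0], [-0.1113, 0.215, 0.05, 0, 0, 0], [-0.1113, 0.215, 0.07, 0, 0, 0], [-0.1113, 0.215, 0.07, 0, 0, 0]]]'

```text
clock: 4.68
tool_pos: [0.6534, 0.0952, 0.1191]
orientation: [-179.9, -0.3, 173.1]
force: [-1.3, 0.4, -5.7]
opening: 0.0405
gripper_force: 30.0
```

Converted, 6 cm is 0.15, 5.5 cm is 0.1375.

>>> send_rows --plan '[[[0, 0, 0, 0, 0, 0], [0, 0, 0.0375, 0, 0, 0], [0, 0, 0.075, 0, 0, 0], [0, 0, 0.1125, 0, 0, 0], [0, 0, 0.1375, 0, 0, 0], [0, 0, 0.15, 0, 0, 0], [0, 0, 0.15, 0, 0, 0], [0, 0, 0.15, 0, 0, 0]]]'

```text
clock: 5.35
tool_pos: [0.6561, 0.0964, 0.0624]
orientation: [-180.0, 0.0, 173.2]
force: [0.2, 0.3, -3.8]
opening: 0.0401
gripper_force: 30.0
```

```bash
python3 go.py .6546 .0968 .034 173.2 .6546 .0968 .0305 173.2
```

```text
t 5.35 [0.6561 0.0964 0.0624] [-1.8000e+02  3.0000e-02  1.7318e+02] op 0.0401 j [  25.   27.  -12.    0.  -51. -122.]
[0.16 0.02 2.84] turn -0.02
[0.16 0.02 3.19] turn -0.02
```

Converted, 3.1 cm is 0.0775, 3 cm is 0.075.

>>> send_rows --plan '[[[0.0038, 0, 0.02, 0, 0, 0], [0.0038, 0, 0.04, 0, 0, 0], [0.0038, 0, 0.055, 0, 0, 0], [0.0038, 0, 0.065, 0, 0, 0], [0.0038, 0, 0.07, 0, 0, 0], [0.0038, 0, 0.075, 0, 0, 0], [0.0038, 0, 0.0775, 0, 0, 0], [0.0038, 0, 0.0775, 0, 0, 0]]]'

```text
clock: 6.02
tool_pos: [0.6543, 0.0968, 0.0306]
orientation: [-180.0, -0.0, 173.2]
force: [-0.5, -0.3, -4.1]
opening: 0.0407
gripper_force: 30.0
```

>>> send_rows --plan '[[[0, 0, 0, 0, 0, 0], [0, 0, 0, 0, 0, 0], [0, 0, 0, 0, 0, 0]]]'

```text
clock: 6.27
tool_pos: [0.6545, 0.0968, 0.0311]
orientation: [180.0, 0.0, 173.2]
force: [-0.1, 0.3, -3.6]
opening: 0.0401
gripper_force: 30.0
```

Not touching yet, so I'll inch down.

Converted, 0.15 cm is 0.0038, 0.1 cm is 0.0025.

>>> send_rows --plan '[[[0, 0, 0.0013, 0, 0, 0], [0, 0, 0.0025, 0, 0, 0], [0, 0, 0.0038, 0, 0, 0], [0, 0, 0.0038, 0, 0, 0], [0, 0, 0.0038, 0, 0, 0]]]'

```text
clock: 6.68
tool_pos: [0.6545, 0.0968, 0.0302]
orientation: [180.0, 0.0, 173.2]
force: [-3.2, 0.5, 5.2]
opening: 0.0401
gripper_force: 30.0
```

>>> send_rows --plan '[[[0, 0, 0, 0, 0, 0], [0, 0, 0, 0, 0, 0], [0, 0, 0, 0, 0, 0], [0, 0, 0, 0, 0, 0]]]' --fingers 0.6

```text
clock: 7.02
tool_pos: [0.6546, 0.0968, 0.0293]
orientation: [180.0, 0.0, 173.2]
force: [0.4, 0.2, -0.1]
opening: 0.0522
gripper_force: 0.0
```

Converted, -13 cm is -0.325, -10 cm is -0.25.

>>> send_rows --plan '[[[0, 0, -0.0375, 0, 0, 0], [0, 0, -0.1, 0, 0, 0], [0, 0, -0.175, 0, 0, 0], [0, 0, -0.25, 0, 0, 0], [0, 0, -0.325, 0, 0, 0], [0.075, 0, -0.325, 0, 0, 0], [0.15, 0, -0.325, 0, 0, 0], [0.2, 0, -0.325, 0, 0, 0]]]'

```text
clock: 7.68
tool_pos: [0.5731, 0.1063, 0.1596]
orientation: [180.0, 0.0, 173.1]
force: [-0.9, 0.3, 0.0]
opening: 0.0522
gripper_force: 0.0
```

Converted, -21 cm is -0.525, -18 cm is -0.45.

>>> send_rows --plan '[[[0.05, -0.075, 0, 0, 0, 0], [0.1, -0.15, 0, 0, 0, 0], [0.15, -0.225, 0, 0, 0, 0], [0.2, -0.3, 0, 0, 0, 0], [0.25, -0.375, 0, 0, 0, 0], [0.275, -0.45, 0, 0, 0, 0], [0.275, -0.525, 0, 0, 0, 0], [0.275, -0.525, 0, 0, 0, 0]]]'

```text
clock: 8.35
tool_pos: [0.4392, -0.0923, 0.1596]
orientation: [-180.0, 0.0, 173.1]
force: [-1.0, 0.4, 0.1]
opening: 0.0527
gripper_force: 0.0
```

```bash
cat > look.py <<'E'
import pickle,sys;from plant import ctrl;from h import *
d={n:ctrl.snapshot(n) for n in("scene","top")};pickle.dump(d,open(sys.argv[1]+".pkl","wb"))
bb=(.45,.80,-.2,.28)
for n,s in d.items():
    for k,z,am in(("white",.07,60),("green",.022,80)):
      o=rect(s,z,*bb)
      for q in blobs(masks(o)[k],o,bb[1],bb[3],.0005,am): print(n,k,*q)
cv2.imwrite(f"pics/{sys.argv[1]}.png",np.hstack([cv2.resize(rect(d[n],.07,.5,.75,-.15,.25,.001),(400,250)) for n in d]))
E
python3 look.py s1; python3 go.py
```

```text
scene white [0.6642, 0.1771] 171.8 [80.0, 30.0] [664.0, 176.4] 81.4
scene white [0.651, 0.0977] 173.3 [80.0, 40.0] [650.8, 97.9] 83.0
scene white [0.6454, 0.0217] 173.5 [79.0, 31.0] [645.3, 21.4] 82.9
scene green [0.5833, 0.1853] 86.0 [28.0, 12.0] [583.3, 185.5] 81.9
scene green [0.5643, 0.0287] 86.0 [30.0, 12.0] [564.6, 28.7] 85.4
top white [0.6648, 0.1718] 172.5 [79.0, 32.0] [664.6, 171.8] 82.7
top white [0.6515, 0.0952] 173.5 [79.0, 40.0] [651.7, 95.3] 83.0
top white [0.6459, 0.0167] 173.8 [79.0, 33.0] [645.5, 16.5] 82.9
top white [0.6064, -0.1348] 88.8 [11.0, 7.0] [606.2, -134.8] 90.0
top white [0.5998, -0.1798] 44.3 [9.0, 8.0] [600.1, -179.7] 26.6
top white [0.5513, 0.0813] 92.7 [17.0, 13.0] [552.1, 81.0] 80.2
top white [0.4941, 0.0693] 13.9 [101.0, 18.0] [497.6, 69.6] 13.7
top white [0.4986, -0.1177] 88.3 [10.0, 8.0] [498.5, -117.8] 90.0
top white [0.4916, -0.1625] 66.9 [10.0, 9.0] [491.8, -162.5] 0.0
top white [0.4634, -0.181] 131.6 [48.0, 10.0] [462.6, -180.7] 39.5
top green [0.586, 0.1814] 82.0 [31.0, 11.0] [586.0, 181.7] 82.7
t 8.45 [ 0.4407 -0.0901  0.1596] [1.7999e+02 5.0000e-02 1.7304e+02] op 0.0529 j [  14.    2.  -32.    0.  -55. -111.]
```

View pics/s1.png

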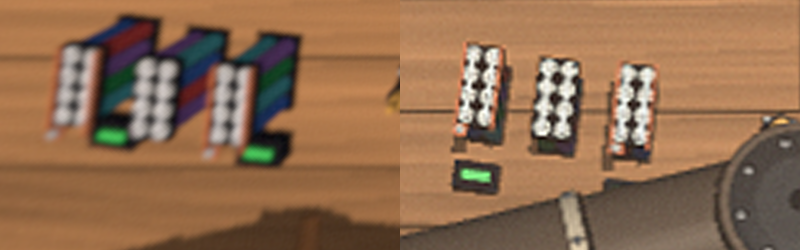

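The picture shows the module standing between its neighbours but about 4 mm too far forward: its top-view centroid is x=0.6515 against a target of 0.6553. I'll regrasp and shift it.

Converted, -19 cm is -0.475, -17.5 cm is -0.4375.

>>> send_rows --plan '[[[-0.075, 0.05, 0, 0, 0, 0], [-0.15, 0.1125, 0, 0, 0, 0], [-0.225, 0.1875, 0, 0, 0, 0], [-0.3, 0.2625, 0, 0, 0, 0], [-0.375, 0.325, 0, 0, 0, 0], [-0.4375, 0.375, 0, 0, 0, 0], [-0.475, 0.4, 0, 0, 0, 0], [-0.475, 0.4, 0, 0, 0, 0]]]' --fingers 0.66

```text
clock: 9.12
tool_pos: [0.6514, 0.0504, 0.1577]
orientation: [-180.0, -0.0, 173.3]
force: [-0.1, 0.1, 1.0]
opening: 0.0577
gripper_force: 0.0
```

>>> send_rows --plan '[[[0, 0, 0, 0, 0, 0], [0, 0, 0, 0, 0, 0]]]'

```text
clock: 9.28
tool_pos: [0.6478, 0.0477, 0.1586]
orientation: [-180.0, -0.1, 173.2]
force: [0.8, 0.1, -0.4]
opening: 0.0579
gripper_force: 0.0
```

```bash
python3 go.py .6545 .0968 .1 173.2  .6545 .0968 .033 173.2
```

```text
t 9.28 [0.6478 0.0477 0.1586] [-1.7998e+02 -7.0000e-02  1.7322e+02] op 0.0579 j [  21.   21.   -8.   -0.  -61. -118.]
[-0.09  4.95  5.86] turn 0.02
[-0.1   4.96 12.56] turn 0.02
```

Converted, 4.95 cm is 0.1238, 4.5 cm is 0.1125.

>>> send_rows --plan '[[[0, 0.0375, 0, 0, 0, 0], [-0.0025, 0.0875, 0, 0, 0, 0], [-0.0025, 0.1238, 0, 0, 0, 0], [-0.0025, 0.1238, 0.025, 0, 0, 0], [-0.0025, 0.1238, 0.075, 0, 0, 0], [-0.0025, 0.1238, 0.1125, 0, 0, 0], [-0.0025, 0.1238, 0.1125, 0, 0, 0], [-0.0025, 0.1238, 0.1125, 0, 0, 0]]]'

```text
clock: 9.95
tool_pos: [0.6545, 0.0959, 0.1137]
orientation: [-179.9, -0.1, 173.2]
force: [-0.6, 0.6, 1.0]
opening: 0.0578
gripper_force: 0.0
```

```bash
python3 go.py .6545 .0968 .033 173.2
```

```text
t 9.95 [0.6545 0.0959 0.1137] [-1.7994e+02 -9.0000e-02  1.7319e+02] op 0.0578 j [  25.   24.   -9.    0.  -57. -122.]
[-0.01  0.1   8.07] turn -0.01
```

Converted, 8.1 cm is 0.2025, 8 cm is 0.2.

>>> send_rows --plan '[[[0, 0.0025, 0.0375, 0, 0, 0], [0, 0.0025, 0.075, 0, 0, 0], [0, 0.0025, 0.1125, 0, 0, 0], [0, 0.0025, 0.15, 0, 0, 0], [0, 0.0025, 0.18, 0, 0, 0], [0, 0.0025, 0.2, 0, 0, 0], [0, 0.0025, 0.2025, 0, 0, 0], [0, 0.0025, 0.2025, 0, 0, 0]]]'

```text
clock: 10.62
tool_pos: [0.6556, 0.0971, 0.0335]
orientation: [-180.0, 0.0, 173.2]
force: [0.8, -0.7, -0.1]
opening: 0.0582
gripper_force: 0.0
```

Converted, -0.4 cm is -0.01, -0.2 cm is -0.005.

>>> send_rows --plan '[[[0, 0, 0, 0, 0, 0], [0, 0, 0, 0, 0, 0], [0, 0, 0, 0, 0, 0], [0, 0, 0, 0, 0, 0], [0, 0, 0, 0, 0, 0], [0, 0, -0.005, 0, 0, 0], [0, 0, -0.01, 0, 0, 0], [0, 0, -0.01, 0, 0, 0]]]' --fingers 0

```text
clock: 11.28
tool_pos: [0.655, 0.0971, 0.0371]
orientation: [-180.0, -0.0, 173.2]
force: [0.4, 0.2, -3.5]
opening: 0.0403
gripper_force: 30.0
```

```bash
python3 go.py .6583 .0963 .037 172.9
```

```text
t 11.28 [0.655  0.0971 0.0371] [-1.7999e+02 -4.0000e-02  1.7316e+02] op 0.0403 j [  25.   29.  -13.   -0.  -48. -122.]
[-0.34 -0.04  0.01] turn 0.26
```

Converted, 0.42 cm is 0.0105, -0.38 cm is -0.0095, 0.3 degrees is 0.0067.

>>> send_rows --plan '[[[-0.005, 0, 0, 0, 0, 0.0022], [-0.0095, -0.0013, 0, 0, 0, 0.0067], [-0.0095, -0.0013, 0, 0, 0, 0.0067], [-0.0095, -0.0013, 0.005, 0, 0, 0.0067], [-0.0095, -0.0013, 0.0088, 0, 0, 0.0067], [-0.0095, -0.0013, 0.0105, 0, 0, 0.0067], [-0.0095, -0.0013, 0.0105, 0, 0, 0.0067], [-0.0095, -0.0013, 0.0105, 0, 0, 0.0067]]]'

```text
clock: 11.95
tool_pos: [0.6591, 0.0961, 0.0341]
orientation: [-180.0, 0.0, 172.9]
force: [-3.6, -0.8, 5.4]
opening: 0.04
gripper_force: 30.0
```

Converted, -12 cm is -0.3, -11 cm is -0.275.

>>> send_rows --plan '[[[0, 0, 0, 0, 0, 0], [0, 0, 0, 0, 0, 0], [0, 0, 0, 0, 0, 0], [0, 0, -0.05, 0, 0, 0], [0, 0, -0.125, 0, 0, 0], [0, 0, -0.2, 0, 0, 0], [0, 0, -0.275, 0, 0, 0], [0, 0, -0.3, 0, 0, 0]]]' --fingers 0.6

```text
clock: 12.62
tool_pos: [0.6615, 0.0967, 0.1584]
orientation: [179.9, 0.4, 172.9]
force: [0.4, 0.2, 1.4]
opening: 0.0524
gripper_force: 0.0
```

Converted, -20.5 cm is -0.5125, -18 cm is -0.45, -7 degrees is -0.1556.

>>> send_rows --plan '[[[0.0125, -0.075, 0, 0, 0, 0], [0.0375, -0.15, 0, 0, 0, 0], [0.0625, -0.225, 0, 0, 0, -0.0222], [0.0875, -0.3, 0, 0, 0, -0.0444], [0.1125, -0.375, 0, 0, 0, -0.0889], [0.1375, -0.45, 0, 0, 0, -0.1333], [0.1625, -0.5125, 0, 0, 0, -0.1556], [0.1625, -0.5125, 0, 0, 0, -0.1556]]]' --fingers 1

```text
clock: 13.28
tool_pos: [0.5667, -0.1023, 0.1531]
orientation: [-180.0, -0.0, 179.8]
force: [-0.9, 0.7, -0.4]
opening: 0.0871
gripper_force: 0.0
```

Converted, -20.5 cm is -0.5125, -18 cm is -0.45, -7 degrees is -0.1556.

>>> send_rows --plan '[[[0.0125, -0.075, 0, 0, 0, 0], [0.0375, -0.15, 0, 0, 0, -0.0222], [0.0625, -0.225, 0, 0, 0, -0.0444], [0.0875, -0.3, 0, 0, 0, -0.0667], [0.1125, -0.375, 0, 0, 0, -0.1111], [0.1375, -0.45, 0, 0, 0, -0.1556], [0.1625, -0.5125, 0, 0, 0, -0.1556], [0.1625, -0.5125, 0, 0, 0, -0.1556]]]'

```text
clock: 13.95
tool_pos: [0.5022, -0.3073, 0.1528]
orientation: [-180.0, -0.0, -173.3]
force: [0.2, -0.1, -0.6]
opening: 0.0876
gripper_force: 0.0
```

```bash
python3 look.py s2 | grep white; python3 go.py .4955 -.3869 .1 187
python3 - <<'E'
import pickle;from h import *
d=pickle.load(open("s2.pkl","rb"));bb=(.44,.54,-.45,-.33)
for n in d:
  for z,k in((.022,"green"),(.022,"dark")):
    o=rect(d[n],z,*bb)
    print(n,k,blobs(masks(o)[k],o,bb[1],bb[3],.0005,80))
E
```

```text
scene white [0.6644, 0.1769] 171.7 [80.0, 30.0] [664.2, 176.3] 81.5
scene white [0.6541, 0.0971] 171.9 [80.0, 42.0] [653.9, 97.2] 82.6
scene white [0.6454, 0.0216] 173.5 [79.0, 31.0] [645.4, 21.3] 83.2
top white [0.6648, 0.1718] 172.5 [79.0, 32.0] [664.5, 171.9] 82.7
top white [0.6546, 0.0947] 173.1 [79.0, 40.0] [655.1, 94.8] 83.0
top white [0.6458, 0.0166] 173.7 [79.0, 34.0] [645.5, 16.6] 82.6
t 14.05 [ 0.5034 -0.3049  0.1528] [ 180.     -0.   -173.26] op 0.0876 j [-12.  16. -16.  -0. -58. -71.]
[ 1.74 -8.05  5.28] turn -0.26
scene green [([0.4996, -0.3849], np.float64(100.7), [29.0, 12.0], [499.6, -384.8], 9.5)]
scene dark [([0.5107, -0.3849], np.float64(103.8), [53.0, 41.0], [507.7, -384.5], 10.3)]
top green []
top dark [([0.5231, -0.3882], np.float64(97.6), [122.0, 58.0], [512.0, -389.8], 90.0)]
```

Converted, 10 cm is 0.25, -8.05 cm is -0.2013, -1 degrees is -0.0222.

>>> send_rows --plan '[[[0.02, -0.075, 0, 0, 0, 0], [0.0375, -0.15, 0.025, 0, 0, 0], [0.0438, -0.2013, 0.075, 0, 0, -0.0222], [0.0438, -0.2013, 0.15, 0, 0, -0.0222], [0.0438, -0.2013, 0.2125, 0, 0, -0.0222], [0.0438, -0.2013, 0.25, 0, 0, -0.0222], [0.0438, -0.2013, 0.25, 0, 0, -0.0222], [0.0438, -0.2013, 0.25, 0, 0, -0.0222]]]'

```text
clock: 14.72
tool_pos: [0.4963, -0.3853, 0.0526]
orientation: [180.0, -0.1, -172.1]
force: [0.2, -0.0, 0.9]
opening: 0.0875
gripper_force: 0.0
```

```bash
python3 go.py .4955 -.3869 .004 188
```

```text
t 14.72 [ 0.4963 -0.3853  0.0526] [ 1.7997e+02 -9.0000e-02 -1.7206e+02] op 0.0875 j [-20.  25. -17.   0. -48. -62.]
[ 0.09 -0.15  4.86] turn -0.06
```

Converted, 4.85 cm is 0.1213, -0.15 cm is -0.0038.

>>> send_rows --plan '[[[0.0025, -0.0038, 0.025, 0, 0, 0], [0.0025, -0.0038, 0.055, 0, 0, 0], [0.0025, -0.0038, 0.085, 0, 0, 0], [0.0025, -0.0038, 0.105, 0, 0, 0], [0.0025, -0.0038, 0.115, 0, 0, 0], [0.0025, -0.0038, 0.12, 0, 0, 0], [0.0025, -0.0038, 0.1213, 0, 0, 0], [0.0025, -0.0038, 0.1213, 0, 0, 0]]]'

```text
clock: 15.38
tool_pos: [0.4953, -0.3878, 0.0047]
orientation: [-180.0, 0.0, -172.1]
force: [0.0, -0.3, 1.1]
opening: 0.0875
gripper_force: 0.0
```

>>> send_rows --plan '[[[0, 0, 0, 0, 0, 0], [0, 0, 0, 0, 0, 0], [0, 0, 0, 0, 0, 0], [0, 0, 0, 0, 0, 0], [0, 0, 0, 0, 0, 0], [0, 0, 0, 0, 0, 0], [0, 0, 0, 0, 0, 0], [0, 0, 0, 0, 0, 0]]]' --fingers 0

```text
clock: 16.05
tool_pos: [0.4952, -0.3876, 0.0047]
orientation: [-180.0, 0.0, -172.1]
force: [-0.6, 0.5, 1.2]
opening: 0.0479
gripper_force: 29.9
```

Converted, -13 cm is -0.325, -11.5 cm is -0.2875.

>>> send_rows --plan '[[[0, 0, -0.025, 0, 0, 0], [0, 0, -0.075, 0, 0, 0], [0, 0, -0.15, 0, 0, 0], [0, 0, -0.225, 0, 0, 0], [0, 0, -0.2875, 0, 0, 0], [0, 0, -0.325, 0, 0, 0], [0, 0, -0.325, 0, 0, 0]]]'

```text
clock: 16.63
tool_pos: [0.4972, -0.3888, 0.1398]
orientation: [-179.8, 0.3, -172.1]
force: [0.8, -0.2, 1.0]
opening: 0.0474
gripper_force: 29.9
```

```bash
python3 go.py .57 .1058 .13 172.9
```

```text
t 16.63 [ 0.4972 -0.3888  0.1398] [-179.75    0.33 -172.09] op 0.0474 j [-20.  20. -12.   0. -57. -62.]
[-14.02  47.99   0.86] turn 15.01
```

Converted, 24 cm is 0.6, 22 cm is 0.55, 7.5 degrees is 0.1667.

>>> send_rows --plan '[[[-0.0125, 0.0375, 0, 0, 0, 0.0111], [-0.0325, 0.1125, 0, 0, 0, 0.0333], [-0.0575, 0.2, 0, 0, 0, 0.0667], [-0.0825, 0.2875, 0, 0, 0, 0.0889], [-0.11, 0.375, 0, 0, 0, 0.1111], [-0.135, 0.4625, 0, 0, 0, 0.1333], [-0.16, 0.55, 0, 0, 0, 0.1556], [-0.175, 0.6, 0, 0, 0, 0.1667]]]'

```text
clock: 17.3
tool_pos: [0.5316, -0.1374, 0.1348]
orientation: [180.0, 0.0, -179.6]
force: [0.3, 0.4, -0.4]
opening: 0.0478
gripper_force: 29.9
```

Converted, 20 cm is 0.5, 18.5 cm is 0.4625, 7.5 degrees is 0.1667.

>>> send_rows --plan '[[[-0.0025, 0.05, 0, 0, 0, 0.0111], [-0.0075, 0.125, 0, 0, 0, 0.0333], [-0.0125, 0.2125, 0, 0, 0, 0.0667], [-0.02, 0.3, 0, 0, 0, 0.0889], [-0.025, 0.3875, 0, 0, 0, 0.1111], [-0.0325, 0.4625, 0, 0, 0, 0.1333], [-0.0375, 0.5, 0, 0, 0, 0.1556], [-0.0375, 0.5, 0, 0, 0, 0.1667]]]'

```text
clock: 17.97
tool_pos: [0.5456, 0.0626, 0.1346]
orientation: [180.0, 0.0, 173.0]
force: [0.2, -0.5, -0.2]
opening: 0.048
gripper_force: 29.9
```

>>> send_rows --plan '[[[0, 0, 0, 0, 0, 0], [0, 0, 0, 0, 0, 0]]]'

```text
clock: 18.13
tool_pos: [0.5449, 0.0593, 0.1344]
orientation: [-180.0, -0.0, 172.9]
force: [-0.3, -0.4, 0.1]
opening: 0.0479
gripper_force: 29.9
```

```bash
python3 go.py .57 .1058 .13 172.9
```

```text
t 18.13 [0.5449 0.0593 0.1344] [-1.7998e+02 -4.0000e-02  1.7290e+02] op 0.0479 j [  27.   13.  -23.   -0.  -54. -124.]
[-1.92  4.92  0.44] turn 0.0
```

Converted, 4.9 cm is 0.1225, 4.6 cm is 0.115.

>>> send_rows --plan '[[[-0.015, 0.0375, 0, 0, 0, 0], [-0.0325, 0.0825, 0, 0, 0, 0], [-0.045, 0.115, 0, 0, 0, 0], [-0.0475, 0.1225, 0.0125, 0, 0, 0], [-0.0475, 0.1225, 0.0375, 0, 0, 0], [-0.0475, 0.1225, 0.075, 0, 0, 0], [-0.0475, 0.1225, 0.0875, 0, 0, 0], [-0.0475, 0.1225, 0.0875, 0, 0, 0]]]'

```text
clock: 18.8
tool_pos: [0.5688, 0.1052, 0.0974]
orientation: [-179.9, -0.2, 172.8]
force: [0.1, -0.5, -1.0]
opening: 0.048
gripper_force: 29.9
```

```bash
python3 go.py .57 .1058 .03 172.9
```

```text
t 18.8 [0.5688 0.1052 0.0974] [-179.88   -0.2   172.85] op 0.048 j [  30.   18.  -21.   -0.  -51. -127.]
[-0.13  0.09  6.74] turn -0.05
```

Converted, 6.5 cm is 0.1625, 6 cm is 0.15.

>>> send_rows --plan '[[[0, 0, 0.0125, 0, 0, 0], [0, 0, 0.05, 0, 0, 0], [0, 0, 0.0875, 0, 0, 0], [0, 0, 0.125, 0, 0, 0], [0, 0, 0.15, 0, 0, 0], [0, 0, 0.1625, 0, 0, 0], [0, 0, 0.1625, 0, 0, 0], [0, 0, 0.1625, 0, 0, 0]]]'

```text
clock: 19.47
tool_pos: [0.5706, 0.1061, 0.035]
orientation: [-180.0, 0.0, 172.9]
force: [-0.2, -0.0, 0.4]
opening: 0.0477
gripper_force: 29.9
```

```bash
python3 go.py .57 .1058 .0047 172.9
```

```text
t 19.47 [0.5706 0.1061 0.035 ] [-1.8000e+02  2.0000e-02  1.7289e+02] op 0.0477 j [  30.   23.  -24.    0.  -43. -127.]
[ 0.06 -0.04  3.03] turn -0.01
```

Converted, 3.05 cm is 0.0763, 1.8 cm is 0.045.

>>> send_rows --plan '[[[0.0013, -0.0013, 0.025, 0, 0, 0], [0.0013, -0.0013, 0.045, 0, 0, 0], [0.0013, -0.0013, 0.06, 0, 0, 0], [0.0013, -0.0013, 0.0675, 0, 0, 0], [0.0013, -0.0013, 0.0725, 0, 0, 0], [0.0013, -0.0013, 0.075, 0, 0, 0], [0.0013, -0.0013, 0.0763, 0, 0, 0], [0.0013, -0.0013, 0.0763, 0, 0, 0]]]'

```text
clock: 20.13
tool_pos: [0.5695, 0.1054, 0.0046]
orientation: [-180.0, -0.0, 172.9]
force: [-2.9, 0.4, 6.0]
opening: 0.0478
gripper_force: 29.9
```

Converted, 0.05 cm is 0.0013, 0.04 cm is 0.001.

>>> send_rows --plan '[[[0, 0, 0.0005, 0, 0, 0], [0, 0, 0.001, 0, 0, 0], [0, 0, 0.0013, 0, 0, 0], [0, 0, 0.0013, 0, 0, 0]]]'

```text
clock: 20.47
tool_pos: [0.5695, 0.1055, 0.0046]
orientation: [-180.0, -0.0, 172.9]
force: [-3.9, -0.0, 10.3]
opening: 0.0478
gripper_force: 29.9
```

Converted, -11 cm is -0.275, -9 cm is -0.225.

>>> send_rows --plan '[[[0, 0, 0, 0, 0, 0], [0, 0, 0, 0, 0, 0], [0, 0, 0, 0, 0, 0], [0, 0, -0.025, 0, 0, 0], [0, 0, -0.075, 0, 0, 0], [0, 0, -0.15, 0, 0, 0], [0, 0, -0.225, 0, 0, 0], [0, 0, -0.275, 0, 0, 0]]]' --fingers 0.61

```text
clock: 21.13
tool_pos: [0.5707, 0.1059, 0.1171]
orientation: [179.9, 0.1, 172.9]
force: [-0.1, -0.4, -0.1]
opening: 0.0535
gripper_force: 0.0
```

Converted, 18.5 cm is 0.4625, 17.5 cm is 0.4375, 9 degrees is 0.2.

>>> send_rows --plan '[[[0.025, 0.0625, -0.025, 0, 0, 0], [0.05, 0.1375, -0.05, 0, 0, 0], [0.08, 0.2125, -0.05, 0, 0, 0.0222], [0.11, 0.2875, -0.05, 0, 0, 0.0667], [0.14, 0.3625, -0.05, 0, 0, 0.1111], [0.17, 0.4375, -0.05, 0, 0, 0.1556], [0.18, 0.4625, -0.05, 0, 0, 0.2], [0.18, 0.4625, -0.05, 0, 0, 0.2]]]'

```text
clock: 21.8
tool_pos: [0.5207, 0.3008, 0.1342]
orientation: [180.0, 0.0, 163.9]
force: [0.3, -0.5, 0.9]
opening: 0.0534
gripper_force: 0.0
```

```bash
python3 look.py s3; python3 go.py .4815 .380 .1 163
python3 - <<'E'
import pickle;from h import *
d=pickle.load(open("s3.pkl","rb"));bb=(.42,.55,.3,.46)
for n in d:
    o=rect(d[n],.01,*bb)
    print(n,blobs(masks(o)["pcb"],o,bb[1],bb[3],.0005,200))
E
```

```text
scene white [0.6641, 0.1771] 171.7 [79.0, 30.0] [663.9, 176.4] 81.7
scene white [0.654, 0.0971] 172.1 [79.0, 40.0] [654.0, 96.9] 82.9
scene white [0.6452, 0.0218] 173.3 [79.0, 31.0] [645.0, 21.4] 83.0
scene green [0.5833, 0.1852] 85.7 [28.0, 12.0] [583.1, 185.4] 82.9
scene green [0.5736, 0.1066] 87.3 [29.0, 12.0] [573.7, 106.7] 85.4
scene green [0.5643, 0.0288] 85.8 [29.0, 12.0] [564.3, 28.7] 81.9
top white [0.6648, 0.1718] 172.4 [79.0, 32.0] [664.6, 171.8] 82.7
top white [0.6547, 0.0946] 173.1 [79.0, 40.0] [655.2, 94.8] 82.8
top white [0.6459, 0.0166] 173.8 [79.0, 33.0] [645.6, 16.5] 83.0
top green [0.586, 0.1815] 82.0 [31.0, 11.0] [586.1, 181.8] 82.5
top green [0.5758, 0.1024] 86.4 [31.0, 11.0] [575.6, 102.5] 86.8
top green [0.5667, 0.0251] 83.8 [30.0, 11.0] [567.1, 25.5] 82.6
t 21.9 [0.521  0.2984 0.1339] [-179.99   -0.    163.99] op 0.0533 j [  48.   18.  -16.    0.  -56. -154.]
[6.05 6.76 3.39] turn 0.99
scene [([0.4803, 0.3788], np.float64(162.1), [43.0, 28.0], [481.6, 380.9], 73.4)]
top [([0.4914, 0.3844], np.float64(147.9), [65.0, 35.0], [480.9, 381.4], 75.4)]
```

View pics/s3.png

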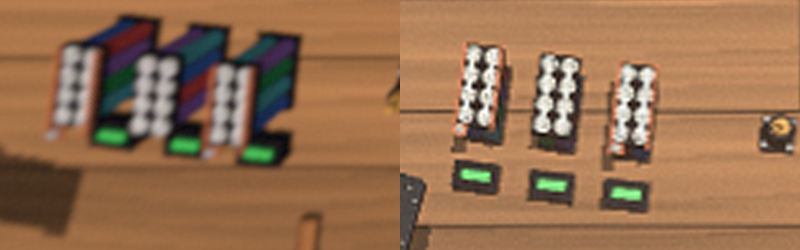

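Placed meter: the window centroid is within 1 mm of the line joining the other two, and the module is still midway. Next is the board.

Converted, 9 cm is 0.225, 7 cm is 0.175, 0.2 degrees is 0.0044.

>>> send_rows --plan '[[[0.0375, 0.0425, 0, 0, 0, 0], [0.08, 0.09, 0, 0, 0, 0], [0.125, 0.14, 0.0125, 0, 0, 0], [0.1525, 0.1688, 0.0375, 0, 0, 0.0044], [0.1525, 0.1688, 0.1, 0, 0, 0.0044], [0.1525, 0.1688, 0.175, 0, 0, 0.0044], [0.1525, 0.1688, 0.225, 0, 0, 0.0044], [0.1525, 0.1688, 0.225, 0, 0, 0.0044]]]' --fingers 1

```text
clock: 22.57
tool_pos: [0.4798, 0.3764, 0.0395]
orientation: [-179.6, -0.2, 163.6]
force: [-0.7, -0.4, -0.0]
opening: 0.0875
gripper_force: 0.0
```

>>> send_rows --plan '[[[0, 0, 0, 0, 0, 0]]]'

```text
clock: 22.65
tool_pos: [0.4816, 0.3784, 0.0432]
orientation: [-179.9, -0.0, 163.7]
force: [-0.4, 0.2, 0.4]
opening: 0.0877
gripper_force: 0.0
```

```bash
python3 go.py .4810 .3802 .0025 163.8
```

```text
t 22.65 [0.4816 0.3784 0.0432] [-1.7986e+02 -3.0000e-02  1.6365e+02] op 0.0877 j [  56.   25.  -20.    0.  -46. -163.]
[0.1  0.17 4.07] turn -0.15
```

Converted, 4.05 cm is 0.1013, 4 cm is 0.1.

>>> send_rows --plan '[[[0.0025, 0.0025, 0.02, 0, 0, 0], [0.0025, 0.0025, 0.045, 0, 0, 0], [0.0025, 0.0025, 0.07, 0, 0, 0], [0.0025, 0.0025, 0.085, 0, 0, 0], [0.0025, 0.0025, 0.095, 0, 0, 0], [0.0025, 0.0025, 0.1, 0, 0, 0], [0.0025, 0.0025, 0.1013, 0, 0, 0], [0.0025, 0.0025, 0.1013, 0, 0, 0]]]'

```text
clock: 23.32
tool_pos: [0.4808, 0.3812, 0.0031]
orientation: [-180.0, 0.0, 163.7]
force: [0.3, 0.4, -0.3]
opening: 0.0875
gripper_force: 0.0
```

>>> send_rows --plan '[[[0, 0, 0, 0, 0, 0], [0, 0, 0, 0, 0, 0], [0, 0, 0, 0, 0, 0], [0, 0, 0, 0, 0, 0], [0, 0, 0, 0, 0, 0], [0, 0, 0, 0, 0, 0], [0, 0, 0, 0, 0, 0], [0, 0, 0, 0, 0, 0]]]' --fingers 0

```text
clock: 23.98
tool_pos: [0.4807, 0.3812, 0.0031]
orientation: [180.0, 0.0, 163.7]
force: [0.3, -0.1, 0.9]
opening: 0.0397
gripper_force: 0.1
```

Converted, -14 cm is -0.35, -12 cm is -0.3.

>>> send_rows --plan '[[[0, 0, -0.025, 0, 0, 0], [0, 0, -0.075, 0, 0, 0], [0, 0, -0.15, 0, 0, 0], [0, 0, -0.225, 0, 0, 0], [0, 0, -0.3, 0, 0, 0], [0, 0, -0.35, 0, 0, 0], [0, 0, -0.35, 0, 0, 0], [0, 0, -0.35, 0, 0, 0]]]'

```text
clock: 24.65
tool_pos: [0.4811, 0.3817, 0.1453]
orientation: [179.8, 0.1, 163.7]
force: [-0.4, -0.6, -1.1]
opening: 0.0352
gripper_force: 30.0
```

```bash
python3 go.py .6550 .0962 .13 172.9
```

```text
t 24.65 [0.4811 0.3817 0.1453] [1.7981e+02 6.0000e-02 1.6367e+02] op 0.0352 j [  57.   18.  -14.   -0.  -58. -163.]
[-24.72 -22.52   1.48] turn -9.23
```

Run:
```python
from plant import ctrl;from h import *
s=ctrl.snapshot("scene");u,v=pix(s,[.481,.381,.14]).astype(int);print(u,v)
c=s["img"][v-40:v+35,u-50:u+50,::-1];cv2.imwrite("pics/g.png",cv2.resize(c,(800,600),interpolation=cv2.INTER_CUBIC))
```

```text
336 100
```

View pics/g.png

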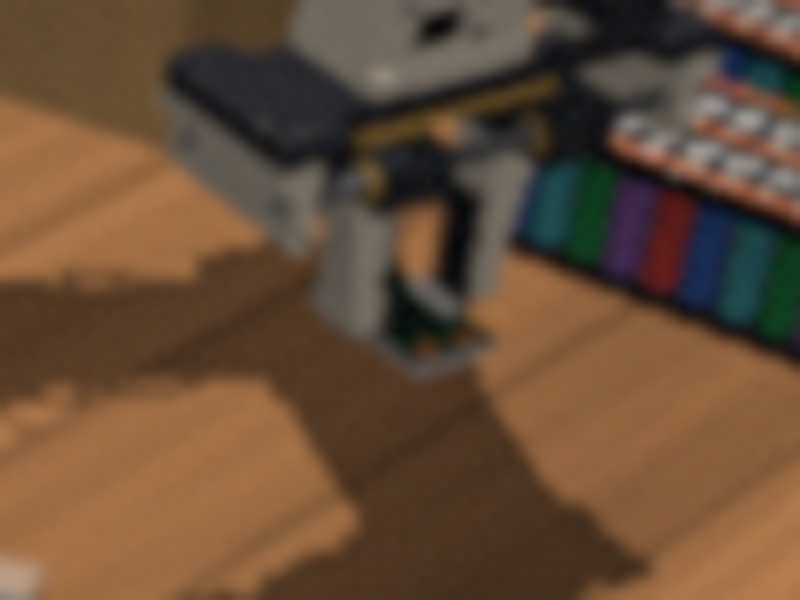

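The board is level between the fingertips (crop centre about (430,340)). I'm carrying it over.

Converted, -13 cm is -0.325, -12 cm is -0.3, -5.5 degrees is -0.1222.

>>> send_rows --plan '[[[-0.025, -0.0225, 0, 0, 0, 0], [-0.075, -0.07, 0, 0, 0, -0.0111], [-0.1325, -0.1225, 0, 0, 0, -0.0333], [-0.1925, -0.175, 0, 0, 0, -0.0667], [-0.25, -0.23, 0, 0, 0, -0.0889], [-0.3, -0.275, 0, 0, 0, -0.1111], [-0.325, -0.3, 0, 0, 0, -0.1222], [-0.325, -0.3, 0, 0, 0, -0.1222]]]'

```text
clock: 25.37
tool_pos: [0.5722, 0.2257, 0.1415]
orientation: [-179.9, -0.1, 169.0]
force: [-0.6, -0.1, -0.0]
opening: 0.0351
gripper_force: 30.0
```

>>> send_rows --plan '[[[0, 0, 0, 0, 0, 0]]]'

```text
clock: 25.45
tool_pos: [0.5716, 0.2277, 0.1418]
orientation: [-179.9, -0.1, 169.0]
force: [0.3, 0.3, -0.8]
opening: 0.0352
gripper_force: 30.0
```

```bash
python3 go.py .6546 .0962 .13 172.9
```

```text
t 25.45 [0.5716 0.2277 0.1418] [-1.7990e+02 -1.0000e-01  1.6904e+02] op 0.0352 j [  40.   19.  -14.   -0.  -58. -141.]
[-10.66 -11.33   1.18] turn -3.86
```

Converted, -11.3 cm is -0.2825, -10.65 cm is -0.2663, -3.9 degrees is -0.0867.

>>> send_rows --plan '[[[-0.0375, -0.04, 0, 0, 0, 0], [-0.0875, -0.095, 0, 0, 0, -0.0222], [-0.15, -0.16, 0, 0, 0, -0.0444], [-0.2125, -0.225, 0, 0, 0, -0.0667], [-0.25, -0.265, 0, 0, 0, -0.0867], [-0.2663, -0.2825, 0, 0, 0, -0.0867], [-0.2663, -0.2825, 0.025, 0, 0, -0.0867], [-0.2663, -0.2825, 0.025, 0, 0, -0.0867]]]'

```text
clock: 26.12
tool_pos: [0.6536, 0.0986, 0.1305]
orientation: [-180.0, -0.2, 173.0]
force: [-0.6, -0.9, -1.2]
opening: 0.0352
gripper_force: 30.0
```

>>> send_rows --plan '[[[0, 0, 0.0125, 0, 0, 0], [0, 0, 0.0375, 0, 0, 0], [0, 0, 0.0625, 0, 0, 0], [0, 0, 0.075, 0, 0, 0], [0, 0, 0.075, 0, 0, 0], [0, 0, 0.075, 0, 0, 0]]]'

```text
clock: 26.62
tool_pos: [0.6548, 0.0987, 0.1026]
orientation: [-180.0, -0.0, 173.1]
force: [-0.2, -0.8, 0.4]
opening: 0.0351
gripper_force: 30.0
```

```bash
python3 go.py .6546 .0962 .085 172.9
```

```text
t 26.62 [0.6548 0.0987 0.1026] [-1.7996e+02 -5.0000e-02  1.7311e+02] op 0.0351 j [  25.   25.  -10.    0.  -55. -122.]
[-0.02 -0.25  1.76] turn 0.21
```

Converted, 1.8 cm is 0.045, -0.25 cm is -0.0063, 0.2 degrees is 0.0044.

>>> send_rows --plan '[[[0, -0.0063, 0.01, 0, 0, 0.0044], [0, -0.0063, 0.02, 0, 0, 0.0044], [0, -0.0063, 0.03, 0, 0, 0.0044], [0, -0.0063, 0.0375, 0, 0, 0.0044], [0, -0.0063, 0.0425, 0, 0, 0.0044], [0, -0.0063, 0.045, 0, 0, 0.0044], [0, -0.0063, 0.045, 0, 0, 0.0044]]]'

```text
clock: 27.2
tool_pos: [0.6547, 0.0959, 0.0848]
orientation: [-180.0, -0.0, 172.9]
force: [-0.3, 0.2, -1.1]
opening: 0.0353
gripper_force: 30.0
```

Converted, 0.4 cm is 0.01, 0.3 cm is 0.0075.

>>> send_rows --plan '[[[0, 0, 0.0025, 0, 0, 0], [0, 0, 0.005, 0, 0, 0], [0, 0, 0.0075, 0, 0, 0], [0, 0, 0.01, 0, 0, 0], [0, 0, 0.01, 0, 0, 0]]]'

```text
clock: 27.62
tool_pos: [0.6547, 0.0959, 0.0809]
orientation: [-180.0, -0.0, 172.9]
force: [-0.6, 0.7, -1.0]
opening: 0.035
gripper_force: 30.0
```

Converted, 0.3 cm is 0.0075, 0.2 cm is 0.005.

>>> send_rows --plan '[[[0, 0, 0.0025, 0, 0, 0], [0, 0, 0.005, 0, 0, 0], [0, 0, 0.0075, 0, 0, 0], [0, 0, 0.0075, 0, 0, 0]]]'

```text
clock: 27.95
tool_pos: [0.6546, 0.0959, 0.0778]
orientation: [-180.0, -0.0, 172.9]
force: [-0.0, 0.2, -0.6]
opening: 0.0353
gripper_force: 30.0
```

Converted, 0.3 cm is 0.0075, 0.2 cm is 0.005.

>>> send_rows --plan '[[[0, 0, 0.0025, 0, 0, 0], [0, 0, 0.005, 0, 0, 0], [0, 0, 0.0075, 0, 0, 0], [0, 0, 0.0075, 0, 0, 0]]]'

```text
clock: 28.28
tool_pos: [0.655, 0.096, 0.0766]
orientation: [-180.0, 0.0, 172.9]
force: [-3.8, 0.6, 8.8]
opening: 0.0351
gripper_force: 30.0
```

Contact. Releasing and retreating towards the fuse.

Converted, -6 cm is -0.15, -5 cm is -0.125.

>>> send_rows --plan '[[[0, 0, 0, 0, 0, 0], [0, 0, 0, 0, 0, 0], [0, 0, 0, 0, 0, 0], [0, 0, 0, 0, 0, 0], [0, 0, -0.025, 0, 0, 0], [0, 0, -0.075, 0, 0, 0], [0, 0, -0.125, 0, 0, 0], [0, 0, -0.15, 0, 0, 0]]]' --fingers 0.55

```text
clock: 28.95
tool_pos: [0.656, 0.0962, 0.1382]
orientation: [179.9, 0.2, 172.9]
force: [0.8, 0.2, 1.5]
opening: 0.0481
gripper_force: 0.0
```

```bash
python3 go.py .4 .24 .13 195 .3725 .2545 .02 204
```

```text
t 28.95 [0.656  0.0962 0.1382] [1.7995e+02 1.7000e-01 1.7290e+02] op 0.0481 j [  25.   23.   -8.    0.  -59. -122.]
[27.19 11.11  0.75] turn -22.1
[30.13 12.2  11.74] turn -31.1
```

Converted, 17.5 cm is 0.4375, 1.5 cm is 0.0375, -18 degrees is -0.4.

>>> send_rows --plan '[[[0.0375, 0.015, 0, 0, 0, -0.0222], [0.1, 0.04, 0, 0, 0, -0.0667], [0.175, 0.0725, 0, 0, 0, -0.1333], [0.25, 0.1025, 0, 0, 0, -0.2], [0.325, 0.1325, 0, 0, 0, -0.2667], [0.4, 0.1625, 0, 0, 0, -0.3333], [0.4375, 0.1775, 0, 0, 0, -0.3778], [0.4375, 0.1775, 0, 0, 0, -0.4]]]' --fingers 1

```text
clock: 29.62
tool_pos: [0.4875, 0.1892, 0.1358]
orientation: [179.9, 0.0, -168.9]
force: [0.6, 0.3, -0.1]
opening: 0.0871
gripper_force: 0.0
```

```bash
python3 look.py s4 | grep white; python3 go.py .372 .2545 .13 204
python3 - <<'E'
import pickle;from h import *
d=pickle.load(open("s4.pkl","rb"));d0=pickle.load(open("s0.pkl","rb"))
for n in d0:
    bb=(.3,.45,.18,.34);o=rect(d0[n],.03,*bb);m=masks(o)["grey"];print(n,"fuse",blobs(m,o,bb[1],bb[3],.0005,300))
    bb=(.6,.72,.05,.15);o=rect(d[n],.08,*bb);
    print(n,"board",blobs(masks(o)["pcb"],o,bb[1],bb[3],.0005,100))
a=[rect(d[n],.08,.58,.73,0,.2,.0005) for n in d]
b=[rect(d0[n],.03,.3,.45,.16,.36,.0005) for n in d]
cv2.imwrite("pics/bf.png",np.vstack([np.hstack(a),np.hstack(b)]))
E
```

```text
scene white [0.6641, 0.1771] 171.8 [79.0, 30.0] [664.0, 176.4] 81.7
scene white [0.6867, 0.093] 84.7 [38.0, 13.0] [686.9, 92.9] 83.7
scene white [0.6452, 0.0218] 173.4 [79.0, 31.0] [644.9, 21.4] 83.0
scene white [0.6478, 0.1201] 172.3 [29.0, 14.0] [647.6, 121.1] 83.3
top white [0.6649, 0.1718] 172.5 [79.0, 32.0] [664.6, 171.8] 82.7
top white [0.6918, 0.1005] 89.2 [15.0, 7.0] [691.8, 100.2] 90.0
top white [0.6893, 0.0796] 75.1 [15.0, 7.0] [689.3, 79.2] 77.7
top white [0.6459, 0.0166] 173.9 [79.0, 33.0] [645.6, 16.5] 83.0
top white [0.658, 0.1086] 174.6 [28.0, 10.0] [657.8, 108.7] 84.6
top white [0.6201, 0.1074] 90.3 [13.0, 6.0] [620.2, 107.5] 90.0
top white [0.6176, 0.0885] 77.1 [15.0, 6.0] [617.3, 88.3] 76.0
top white [0.5383, 0.1891] 2.6 [125.0, 120.0] [534.4, 198.2] 59.1
t 29.72 [0.4898 0.1887 0.1358] [ 1.7997e+02  6.0000e-02 -1.6902e+02] op 0.0876 j [  43.   11.  -25.    0.  -53. -122.]
[10.31  8.7   0.57] turn -13.02
scene fuse [([0.3779, 0.2497], np.float64(16.2), [66.0, 46.0], [378.4, 251.5], 27.1)]
scene board [([0.7006, 0.0552], np.float64(155.3), [18.0, 13.0], [701.2, 56.0], 90.0), ([0.654, 0.1104], np.float64(132.4), [94.0, 70.0], [650.0, 109.3], 79.6), ([0.6134, 0.063], np.float64(130.3), [28.0, 27.0], [613.2, 61.8], 85.6)]
top fuse [([0.3675, 0.2577], np.float64(24.1), [66.0, 30.0], [367.2, 257.6], 24.0)]
top board [([0.653, 0.0942], np.float64(169.1), [67.0, 42.0], [652.5, 93.8], 83.7)]
```

View pics/bf.png

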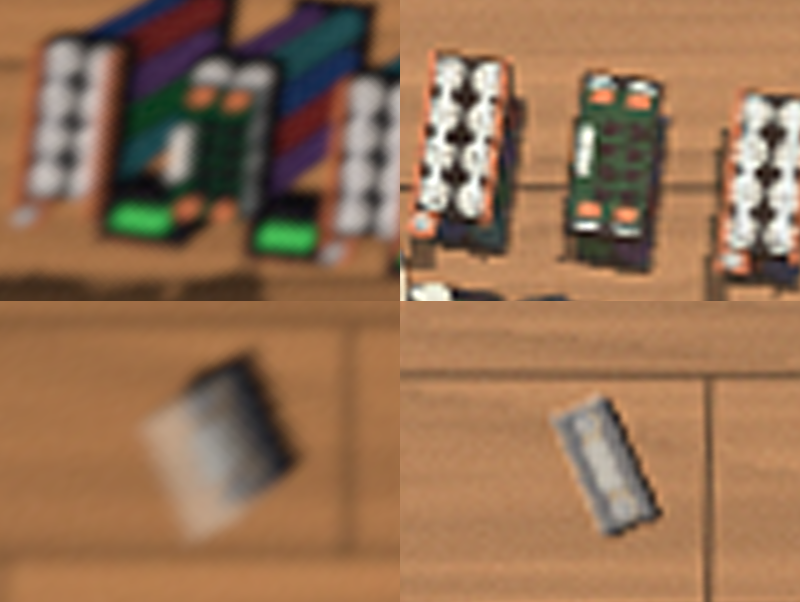

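The board sits centred, with equal white strips at both ends in the top view ((620,75) and (607,228) in the crop). The fuse is at (605,465) in that crop, with its long axis at yaw 24°.

Converted, 10.8 cm is 0.27, 9.3 cm is 0.2325, -13 degrees is -0.2889.

>>> send_rows --plan '[[[0.05, 0.04, 0, 0, 0, -0.0444], [0.1125, 0.09, 0, 0, 0, -0.1111], [0.175, 0.14, 0, 0, 0, -0.1778], [0.2325, 0.185, 0, 0, 0, -0.2444], [0.27, 0.215, 0, 0, 0, -0.2889], [0.27, 0.215, 0.025, 0, 0, -0.2889], [0.27, 0.215, 0.025, 0, 0, -0.2889], [0.27, 0.215, 0.025, 0, 0, -0.2889]]]'

```text
clock: 30.38
tool_pos: [0.3681, 0.252, 0.125]
orientation: [-180.0, -0.0, -156.2]
force: [1.2, -0.0, -0.2]
opening: 0.0878
gripper_force: 0.0
```

```bash
python3 go.py .3672 .2576 .07 204  .3672 .2576 .006 204
```

```text
t 30.38 [0.3681 0.252  0.125 ] [-1.7997e+02 -4.0000e-02 -1.5618e+02] op 0.0878 j [  60.    4.  -35.    0.  -50. -126.]
[-0.15  0.55  5.5 ] turn -0.18
[-0.15  0.55 11.9 ] turn -0.18
```

Converted, 11.8 cm is 0.295, 0.55 cm is 0.0138, -0.2 degrees is -0.0044.

>>> send_rows --plan '[[[-0.0038, 0.0138, 0.025, 0, 0, -0.0044], [-0.0038, 0.0138, 0.075, 0, 0, -0.0044], [-0.0038, 0.0138, 0.125, 0, 0, -0.0044], [-0.0038, 0.0138, 0.175, 0, 0, -0.0044], [-0.0038, 0.0138, 0.225, 0, 0, -0.0044], [-0.0038, 0.0138, 0.2625, 0, 0, -0.0044], [-0.0038, 0.0138, 0.2875, 0, 0, -0.0044], [-0.0038, 0.0138, 0.295, 0, 0, -0.0044]]]'

```text
clock: 31.05
tool_pos: [0.3673, 0.2567, 0.0056]
orientation: [-179.9, -0.1, -156.1]
force: [-0.4, -0.0, 0.2]
opening: 0.0878
gripper_force: 0.0
```

>>> send_rows --plan '[[[0, 0, 0, 0, 0, 0], [0, 0, 0, 0, 0, 0], [0, 0, 0, 0, 0, 0], [0, 0, 0, 0, 0, 0], [0, 0, 0, 0, 0, 0], [0, 0, 0, 0, 0, 0], [0, 0, 0, 0, 0, 0], [0, 0, 0, 0, 0, 0]]]' --fingers 0

```text
clock: 31.72
tool_pos: [0.3668, 0.258, 0.0073]
orientation: [180.0, 0.0, -155.9]
force: [0.1, -0.7, 0.7]
opening: 0.0398
gripper_force: 0.0
```

>>> send_rows --plan '[[[0, 0, 0, 0, 0, 0], [0, 0, 0, 0, 0, 0], [0, 0, 0, 0, 0, 0]]]'

```text
clock: 31.97
tool_pos: [0.3669, 0.258, 0.0072]
orientation: [180.0, 0.0, -155.9]
force: [-1.7, 0.7, 1.8]
opening: 0.0278
gripper_force: 30.0
```

Converted, -14 cm is -0.35, -12 cm is -0.3.

>>> send_rows --plan '[[[0, 0, -0.025, 0, 0, 0], [0, 0, -0.075, 0, 0, 0], [0, 0, -0.15, 0, 0, 0], [0, 0, -0.225, 0, 0, 0], [0, 0, -0.3, 0, 0, 0], [0, 0, -0.35, 0, 0, 0], [0, 0, -0.35, 0, 0, 0], [0, 0, -0.35, 0, 0, 0]]]'

```text
clock: 32.63
tool_pos: [0.367, 0.2582, 0.148]
orientation: [179.9, 0.1, -155.9]
force: [0.0, 0.6, -1.5]
opening: 0.0281
gripper_force: 30.0
```

```bash
python3 go.py .6358 -.0561 .14 -97.3
```

```text
t 32.63 [0.367  0.2582 0.148 ] [ 1.7990e+02  1.1000e-01 -1.5593e+02] op 0.0281 j [  60.    3.  -33.   -0.  -54. -126.]
[-11.73 -39.67   0.75] turn -58.63
```

Converted, -18 cm is -0.45, -1.5 cm is -0.0375, -30 degrees is -0.6667.

>>> send_rows --plan '[[[-0.0125, -0.0375, 0, 0, 0, -0.0667], [-0.03, -0.1, 0, 0, 0, -0.1778], [-0.05, -0.175, 0, 0, 0, -0.2889], [-0.075, -0.25, 0, 0, 0, -0.4], [-0.0975, -0.325, 0, 0, 0, -0.5111], [-0.1175, -0.4, 0, 0, 0, -0.6], [-0.1325, -0.45, 0, 0, 0, -0.6667], [-0.1325, -0.45, 0, 0, 0, -0.6667]]]'

```text
clock: 33.3
tool_pos: [0.4894, 0.1122, 0.145]
orientation: [179.9, -0.2, -125.9]
force: [-0.1, -0.3, -0.8]
opening: 0.0279
gripper_force: 30.0
```

>>> send_rows --plan '[[[0, 0, 0, 0, 0, 0]]]'

```text
clock: 33.38
tool_pos: [0.4881, 0.1136, 0.1452]
orientation: [179.9, -0.2, -126.1]
force: [-0.2, -0.3, -0.6]
opening: 0.0277
gripper_force: 30.0
```

```bash
python3 go.py .6358 -.0561 .14 -97.3
```

```text
t 33.38 [0.4881 0.1136 0.1452] [ 179.91   -0.19 -126.1 ] op 0.0277 j [ 36.   8. -27.  -0. -54. -72.]
[  5.01 -21.93   0.5 ] turn -28.8
```

Converted, -21.9 cm is -0.5475, -21.5 cm is -0.5375, -28.8 degrees is -0.64.

>>> send_rows --plan '[[[0.0125, -0.05, 0, 0, 0, -0.0667], [0.0275, -0.125, 0, 0, 0, -0.1778], [0.0475, -0.2125, 0, 0, 0, -0.2889], [0.0675, -0.3, 0, 0, 0, -0.4], [0.0875, -0.3875, 0, 0, 0, -0.5111], [0.11, -0.475, 0, 0, 0, -0.6], [0.125, -0.5375, 0, 0, 0, -0.64], [0.125, -0.5475, 0, 0, 0, -0.64]]]'

```text
clock: 34.05
tool_pos: [0.6379, -0.0561, 0.1452]
orientation: [179.9, -0.1, -97.1]
force: [1.1, 0.4, -0.5]
opening: 0.0277
gripper_force: 30.0
```

>>> send_rows --plan '[[[0, 0, 0, 0, 0, 0], [0, 0, 0, 0, 0, 0]]]'

```text
clock: 34.22
tool_pos: [0.6356, -0.0532, 0.1458]
orientation: [179.9, -0.0, -97.2]
force: [-0.3, -0.4, 0.3]
opening: 0.0278
gripper_force: 30.0
```

```bash
python3 go.py .6358 -.0561 .1 -97.3
```

```text
t 34.22 [ 0.6356 -0.0532  0.1458] [ 1.7987e+02 -1.0000e-02 -9.7180e+01] op 0.0278 j [ 13.  21. -10.  -0. -59. -20.]
[ 0.29 -0.06  4.58] turn 0.12
```

Converted, 10.5 cm is 0.2625, 9.5 cm is 0.2375.

>>> send_rows --plan '[[[0.0075, -0.0013, 0.025, 0, 0, 0], [0.0075, -0.0013, 0.075, 0, 0, 0], [0.0075, -0.0013, 0.125, 0, 0, 0], [0.0075, -0.0013, 0.1875, 0, 0, 0], [0.0075, -0.0013, 0.2375, 0, 0, 0], [0.0075, -0.0013, 0.2625, 0, 0, 0], [0.0075, -0.0013, 0.2625, 0, 0, 0], [0.0075, -0.0013, 0.2625, 0, 0, 0]]]'

```text
clock: 34.88
tool_pos: [0.6365, -0.0563, 0.0421]
orientation: [180.0, -0.0, -97.1]
force: [-0.8, 0.3, -0.1]
opening: 0.0282
gripper_force: 30.0
```

```bash
python3 go.py .6358 -.0561 .0072 -97.3
```

```text
t 34.88 [ 0.6365 -0.0563  0.0421] [ 1.7997e+02 -2.0000e-02 -9.7060e+01] op 0.0282 j [ 12.  27. -16.   0. -47. -19.]
[-0.02  0.07  3.49] turn 0.24
```

Converted, 3.4 cm is 0.085, 3.3 cm is 0.0825, 0.2 degrees is 0.0044.

>>> send_rows --plan '[[[0, 0.0013, 0.02, 0, 0, 0.0044], [0, 0.0013, 0.04, 0, 0, 0.0044], [0, 0.0013, 0.0575, 0, 0, 0.0044], [0, 0.0013, 0.07, 0, 0, 0.0044], [0, 0.0013, 0.0775, 0, 0, 0.0044], [0, 0.0013, 0.0825, 0, 0, 0.0044], [0, 0.0013, 0.085, 0, 0, 0.0044], [0, 0.0013, 0.085, 0, 0, 0.0044]]]'

```text
clock: 35.55
tool_pos: [0.6363, -0.0569, 0.0079]
orientation: [180.0, -0.0, -97.3]
force: [0.2, 0.4, -0.8]
opening: 0.0278
gripper_force: 30.0
```

Converted, 0.15 cm is 0.0038, 0.1 cm is 0.0025.

>>> send_rows --plan '[[[0, 0, 0.0013, 0, 0, 0], [0, 0, 0.0025, 0, 0, 0], [0, 0, 0.0038, 0, 0, 0], [0, 0, 0.0038, 0, 0, 0], [0, 0, 0.0038, 0, 0, 0]]]'

```text
clock: 35.97
tool_pos: [0.6365, -0.0568, 0.0072]
orientation: [-180.0, 0.0, -97.3]
force: [-1.8, 1.1, 4.5]
opening: 0.028
gripper_force: 30.0
```

Touching down. Releasing, lifting, moving clear and looking.

Converted, -12 cm is -0.3, -9 cm is -0.225.

>>> send_rows --plan '[[[0, 0, 0, 0, 0, 0], [0, 0, 0, 0, 0, 0], [0, 0, 0, 0, 0, 0], [0, 0, -0.025, 0, 0, 0], [0, 0, -0.075, 0, 0, 0], [0, 0, -0.15, 0, 0, 0], [0, 0, -0.225, 0, 0, 0], [0, 0, -0.3, 0, 0, 0]]]' --fingers 0.6

```text
clock: 36.63
tool_pos: [0.636, -0.057, 0.1284]
orientation: [180.0, -0.0, -97.3]
force: [0.5, 1.0, 0.6]
opening: 0.0527
gripper_force: 0.0
```

Converted, 17 cm is 0.425, 15 cm is 0.375.

>>> send_rows --plan '[[[0.025, 0.025, -0.05, 0, 0, 0], [0.075, 0.075, -0.075, 0, 0, 0], [0.15, 0.125, -0.075, 0, 0, 0], [0.225, 0.175, -0.075, 0, 0, 0], [0.3, 0.225, -0.075, 0, 0, 0], [0.375, 0.275, -0.075, 0, 0, 0], [0.425, 0.3, -0.075, 0, 0, 0], [0.425, 0.3, -0.075, 0, 0, 0]]]'

```text
clock: 37.3
tool_pos: [0.4928, -0.2126, 0.1576]
orientation: [-180.0, -0.0, -97.5]
force: [-0.5, 1.1, -0.6]
opening: 0.0528
gripper_force: 0.0
```

Converted, 13 cm is 0.325, 11 cm is 0.275.

>>> send_rows --plan '[[[0.05, 0, 0, 0, 0, 0], [0.125, 0, 0, 0, 0, 0], [0.2, 0, 0, 0, 0, 0], [0.275, 0, 0, 0, 0, 0], [0.325, 0, 0, 0, 0, 0], [0.325, 0, 0, 0, 0, 0]]]'

```text
clock: 37.8
tool_pos: [0.4787, -0.342, 0.1569]
orientation: [-180.0, -0.0, -97.5]
force: [1.0, -0.1, 0.3]
opening: 0.0522
gripper_force: 0.0
```

```bash
python3 look.py s5|grep green; python3 go.py;python3 - <<'E'
import pickle;from h import *
d=pickle.load(open("s5.pkl","rb"))
bb=(.58,.70,-.115,.0)
for n in d:
    o=rect(d[n],.03,*bb);print(n,"fuse",blobs(masks(o)["grey"],o,bb[1],bb[3],.0005,200))
s=d["top"];o=rect(s,.054,.58,.67,-.18,-.09);print(blobs(masks(o)["brass"],o,.67,-.09,.0005,30))
o=rect(s,0.005,.58,.67,-.18,-.09);print("foot",blobs(masks(o)["dark"],o,.67,-.09,.0005,200))
cv2.imwrite("pics/fin.png",np.vstack([rect(s,.03,.53,.72,-.17,.22,.0005),cv2.resize(rect(d["scene"],.03,.53,.72,-.17,.22,.001),(780,380))[:219]]))
E
```

```text
scene green [0.5833, 0.1852] 86.6 [30.0, 13.0] [583.2, 185.3] 82.9
scene green [0.5736, 0.1066] 87.6 [30.0, 13.0] [573.6, 106.7] 85.6
scene green [0.5643, 0.0286] 86.4 [30.0, 13.0] [564.4, 28.7] 85.0
top green [0.5859, 0.1814] 80.6 [31.0, 12.0] [586.0, 181.8] 80.8
top green [0.5757, 0.1024] 81.0 [30.0, 12.0] [576.0, 102.8] 83.3
top green [0.5693, 0.0341] 115.7 [17.0, 9.0] [569.3, 33.8] 32.9
top green [0.564, 0.018] 98.7 [22.0, 10.0] [563.4, 19.9] 17.4
t 37.9 [ 0.4789 -0.3397  0.1567] [180.     0.   -97.42] op 0.0522 j [-16.  15. -16.  -0. -58.   9.]
scene fuse [([0.6429, -0.0621], np.float64(84.3), [67.0, 29.0], [643.5, -62.5], 79.0)]
top fuse [([0.6351, -0.0551], np.float64(82.3), [66.0, 32.0], [635.1, -55.0], 81.1)]
[([0.6246, -0.1293], np.float64(43.6), [12.0, 5.0], [624.5, -129.5], 45.0)]
foot [([0.6296, -0.1517], np.float64(0.1), [90.0, 59.0], [626.5, -143.8], 84.8)]
```

View pics/fin.png

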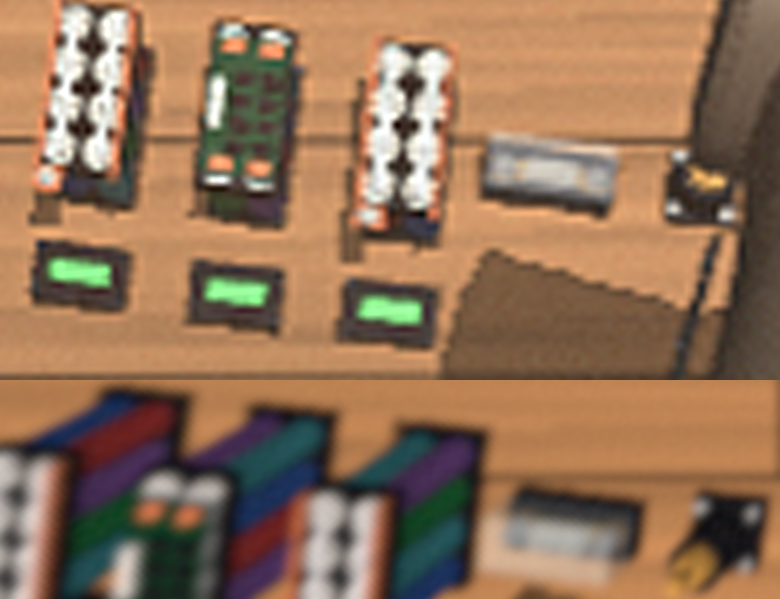

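Run:
```python
import pickle;from h import *
for f in("s0","s3"):
  d=pickle.load(open(f+".pkl","rb"))
  bb=(.57,.68,-.18,-.085)
  for n in d:
   for z in(.0,.01):
    o=rect(d[n],z,*bb);h,S,v=cv2.split(cv2.cvtColor(o,cv2.COLOR_BGR2HSV))
    print(f,n,z,"foot",blobs((v<85),o,bb[1],bb[3],.0005,200))
   o=rect(d[n],.054,*bb);print("brass",blobs(masks(o)["brass"],o,bb[1],bb[3],.0005,30)[:3])
d=pickle.load(open("s5.pkl","rb"))["top"]
o=rect(d,.03,.58,.70,-.115,.0);h,S,v=cv2.split(cv2.cvtColor(o,cv2.COLOR_BGR2HSV))
for t in (50,60,80): print(blobs((S<t)&(v>50),o,.70,.0,.0005,200))
```

```text
s0 scene 0.0 foot [([0.6287, -0.128], np.float64(152.2), [47.0, 41.0], [626.2, -124.6], 80.9)]
s0 scene 0.01 foot [([0.6342, -0.1333], np.float64(152.2), [47.0, 40.0], [631.8, -129.9], 80.9)]
brass [([0.6198, -0.1285], np.float64(26.6), [141.0, 134.0], [625.0, -132.2], 90.0)]
s0 top 0.0 foot [([0.6285, -0.1311], np.float64(74.3), [34.0, 34.0], [630.0, -132.9], 82.7)]
s0 top 0.01 foot [([0.6259, -0.1301], np.float64(75.2), [34.0, 33.0], [627.3, -131.9], 82.3)]
brass [([0.6268, -0.1318], np.float64(80.3), [16.0, 15.0], [627.3, -132.1], 9.5)]
s3 scene 0.0 foot [([0.6287, -0.128], np.float64(150.4), [48.0, 42.0], [626.0, -124.6], 80.9)]
s3 scene 0.01 foot [([0.6343, -0.1333], np.float64(151.0), [47.0, 41.0], [631.7, -130.0], 80.5)]
brass [([0.6197, -0.1285], np.float64(26.9), [141.0, 134.0], [625.0, -132.2], 90.0)]
s3 top 0.0 foot [([0.6284, -0.1311], np.float64(74.9), [34.0, 34.0], [630.0, -132.9], 82.9)]
s3 top 0.01 foot [([0.6258, -0.1302], np.float64(75.5), [34.0, 33.0], [627.4, -132.1], 83.5)]
brass [([0.6273, -0.1323], np.float64(73.4), [16.0, 15.0], [627.5, -132.8], 90.0)]
[([0.634, -0.0545], np.float64(81.3), [64.0, 31.0], [634.5, -55.0], 82.1)]
[([0.6343, -0.0545], np.float64(81.7), [65.0, 31.0], [634.6, -54.9], 82.6)]
[([0.635, -0.0551], np.float64(83.5), [67.0, 34.0], [634.9, -54.9], 82.5)]
```

The fuse sits about 3 mm too near the module: y=-0.055 against -0.058 in the top view. I'll mend that.

```bash
python3 go.py .6363 -.057 .14 -97.3
```

```text
t 37.9 [ 0.4789 -0.3397  0.1567] [180.     0.   -97.42] op 0.0522 j [-16.  15. -16.  -0. -58.   9.]
[-30.06 -11.96   1.68] turn -0.12
```

Converted, -16 cm is -0.4, -15 cm is -0.375.

>>> send_rows --plan '[[[-0.0375, -0.015, 0, 0, 0, 0], [-0.1, -0.04, 0, 0, 0, 0], [-0.175, -0.07, 0, 0, 0, 0], [-0.25, -0.1, 0, 0, 0, 0], [-0.325, -0.13, 0, 0, 0, 0], [-0.375, -0.15, 0, 0, 0, 0], [-0.4, -0.16, 0, 0, 0, 0], [-0.4, -0.16, 0, 0, 0, 0]]]'

```text
clock: 38.57
tool_pos: [0.5641, -0.1858, 0.1569]
orientation: [-180.0, 0.0, -97.1]
force: [0.3, -0.4, 0.5]
opening: 0.0525
gripper_force: 0.0
```

Converted, -14 cm is -0.35, -13 cm is -0.325.

>>> send_rows --plan '[[[-0.0375, -0.015, 0, 0, 0, 0], [-0.1, -0.04, 0, 0, 0, 0], [-0.175, -0.07, 0, 0, 0, 0], [-0.25, -0.1, 0, 0, 0, 0], [-0.325, -0.13, 0, 0, 0, 0], [-0.35, -0.1375, 0, 0, 0, 0], [-0.35, -0.1375, 0, 0, 0, 0], [-0.35, -0.1375, 0, 0, 0, 0]]]'

```text
clock: 39.23
tool_pos: [0.635, -0.0564, 0.1564]
orientation: [180.0, -0.0, -97.3]
force: [-0.6, -0.3, -0.2]
opening: 0.0525
gripper_force: 0.0
```

```bash
python3 go.py .6363 -.057 .05 -97.3
```

```text
t 39.23 [ 0.635  -0.0564  0.1564] [ 1.7996e+02 -1.0000e-02 -9.7270e+01] op 0.0525 j [ 12.  20. -10.  -0. -60. -20.]
[ 0.04 -0.15 10.64] turn 0.03
```

Converted, 10.5 cm is 0.2625, -0.15 cm is -0.0038.

>>> send_rows --plan '[[[0.0013, -0.0038, 0.025, 0, 0, 0], [0.0013, -0.0038, 0.075, 0, 0, 0], [0.0013, -0.0038, 0.125, 0, 0, 0], [0.0013, -0.0038, 0.1875, 0, 0, 0], [0.0013, -0.0038, 0.2375, 0, 0, 0], [0.0013, -0.0038, 0.2625, 0, 0, 0], [0.0013, -0.0038, 0.2625, 0, 0, 0], [0.0013, -0.0038, 0.2625, 0, 0, 0]]]'

```text
clock: 39.9
tool_pos: [0.6364, -0.0583, 0.0515]
orientation: [180.0, -0.0, -97.4]
force: [-0.0, -0.5, 0.4]
opening: 0.0523
gripper_force: 0.0
```

```bash
python3 go.py .6363 -.057 .0085 -97.3
```

```text
t 39.9 [ 0.6364 -0.0583  0.0515] [ 1.7996e+02 -3.0000e-02 -9.7370e+01] op 0.0523 j [ 12.  26. -16.   0. -48. -20.]
[-0.13  0.03  4.3 ] turn -0.07
```

Converted, 4.3 cm is 0.1075, 4.1 cm is 0.1025.

>>> send_rows --plan '[[[-0.0025, 0, 0.025, 0, 0, 0], [-0.0025, 0, 0.05, 0, 0, 0], [-0.0025, 0, 0.075, 0, 0, 0], [-0.0025, 0, 0.0925, 0, 0, 0], [-0.0025, 0, 0.1025, 0, 0, 0], [-0.0025, 0, 0.1075, 0, 0, 0], [-0.0025, 0, 0.1075, 0, 0, 0], [-0.0025, 0, 0.1075, 0, 0, 0]]]'

```text
clock: 40.57
tool_pos: [0.637, -0.0564, 0.0087]
orientation: [-180.0, -0.0, -97.3]
force: [0.5, 0.4, 0.1]
opening: 0.0528
gripper_force: 0.0
```

Converted, -0.3 cm is -0.0075, -0.2 cm is -0.005.

>>> send_rows --plan '[[[0, 0, 0, 0, 0, 0], [0, 0, 0, 0, 0, 0], [0, 0, 0, 0, 0, 0], [0, 0, 0, 0, 0, 0], [0, 0, 0, 0, 0, 0], [0, 0, 0, 0, 0, 0], [0, 0, -0.005, 0, 0, 0], [0, 0, -0.0075, 0, 0, 0]]]' --fingers 0

```text
clock: 41.23
tool_pos: [0.6367, -0.0565, 0.0117]
orientation: [180.0, -0.0, -97.3]
force: [0.2, 1.1, -0.6]
opening: 0.0276
gripper_force: 30.0
```

>>> send_rows --plan '[[[0.0038, 0, 0, 0, 0, 0], [0.0075, -0.002, 0, 0, 0, 0], [0.0075, -0.002, 0, 0, 0, 0], [0.0075, -0.002, 0.0038, 0, 0, 0], [0.0075, -0.002, 0.0063, 0, 0, 0], [0.0075, -0.002, 0.008, 0, 0, 0], [0.0075, -0.002, 0.008, 0, 0, 0], [0.0075, -0.002, 0.008, 0, 0, 0]]]'

```text
clock: 41.9
tool_pos: [0.6371, -0.0596, 0.0088]
orientation: [180.0, -0.0, -97.3]
force: [-1.9, 0.1, 4.9]
opening: 0.0275
gripper_force: 30.0
```

Down again. Releasing and clearing, this time towards the robot so it hides less.

Converted, -12 cm is -0.3, -9 cm is -0.225.

>>> send_rows --plan '[[[0, 0, 0, 0, 0, 0], [0, 0, 0, 0, 0, 0], [0, 0, 0, 0, 0, 0], [0, 0, -0.025, 0, 0, 0], [0, 0, -0.075, 0, 0, 0], [0, 0, -0.15, 0, 0, 0], [0, 0, -0.225, 0, 0, 0], [0, 0, -0.3, 0, 0, 0]]]' --fingers 0.6

```text
clock: 42.57
tool_pos: [0.637, -0.0596, 0.1302]
orientation: [180.0, -0.0, -97.3]
force: [0.0, -0.4, -0.2]
opening: 0.0525
gripper_force: 0.0
```

Converted, 17 cm is 0.425, 15 cm is 0.375.

>>> send_rows --plan '[[[0.025, 0.025, -0.05, 0, 0, 0], [0.075, 0.075, -0.075, 0, 0, 0], [0.15, 0.125, -0.075, 0, 0, 0], [0.225, 0.175, -0.075, 0, 0, 0], [0.3, 0.225, -0.075, 0, 0, 0], [0.375, 0.275, -0.075, 0, 0, 0], [0.425, 0.3, -0.075, 0, 0, 0], [0.425, 0.3, -0.075, 0, 0, 0]]]'

```text
clock: 43.23
tool_pos: [0.4938, -0.2153, 0.1594]
orientation: [-180.0, 0.0, -97.5]
force: [-0.3, -0.2, -0.5]
opening: 0.0525
gripper_force: 0.0
```

Converted, 13 cm is 0.325, 11 cm is 0.275.

>>> send_rows --plan '[[[0.05, 0.025, 0, 0, 0, 0], [0.125, 0.05, 0, 0, 0, 0], [0.2, 0.0625, 0, 0, 0, 0], [0.275, 0.075, 0, 0, 0, 0], [0.325, 0.075, 0, 0, 0, 0], [0.325, 0.075, 0, 0, 0, 0], [0.325, 0.075, 0, 0, 0, 0]]]'

```text
clock: 43.82
tool_pos: [0.45, -0.3387, 0.1587]
orientation: [-180.0, -0.0, -97.4]
force: [-0.1, 0.2, 0.1]
opening: 0.0525
gripper_force: 0.0
```

```bash
python3 look.py s6|grep -E "green"
python3 - <<'E'
import pickle;from h import *
d=pickle.load(open("s6.pkl","rb"))["top"]
o=rect(d,.03,.58,.70,-.115,.0);print("fuse",blobs(masks(o)["grey"],o,.70,.0,.0005,200))
cv2.imwrite("pics/all.png",cv2.resize(d["img"][:,:,::-1],(800,600)))
E
```

```text
scene green [0.5833, 0.1851] 87.0 [29.0, 13.0] [583.2, 185.3] 82.9
scene green [0.5736, 0.1066] 87.8 [30.0, 13.0] [573.7, 106.7] 85.6
scene green [0.5643, 0.0286] 86.3 [30.0, 13.0] [564.5, 28.7] 85.6
top green [0.5861, 0.1814] 81.2 [31.0, 11.0] [586.0, 181.6] 81.6
top green [0.5757, 0.1031] 82.1 [30.0, 12.0] [576.0, 102.8] 82.6
top green [0.5664, 0.0264] 78.5 [31.0, 13.0] [567.0, 25.3] 82.4
fuse [([0.6356, -0.0582], np.float64(82.9), [66.0, 32.0], [635.4, -58.0], 83.4)]
```

View pics/all.png

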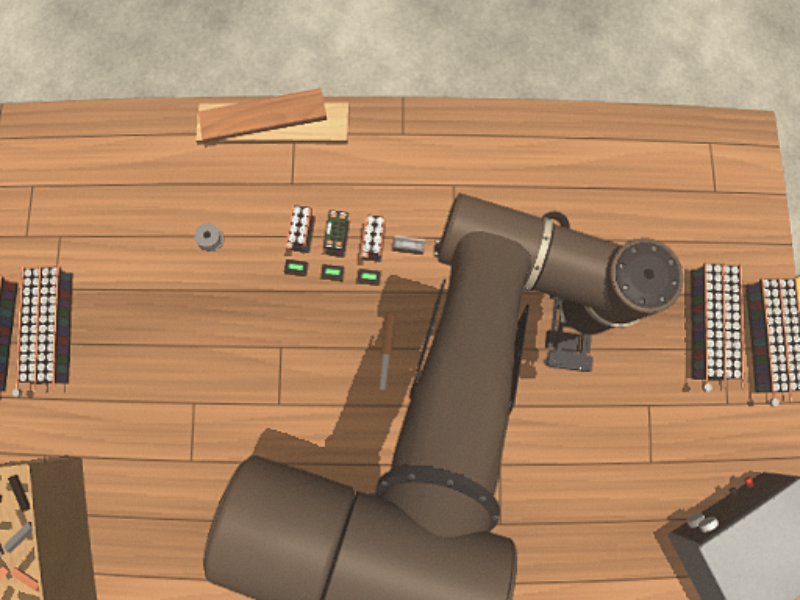

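The picture shows the fuse at (409,244), midway at y=-0.058. The module with its board is at (337,229) and the meter at (332,272), in line. The scraper at (387,350) and solder at (208,237) haven't moved, and the arm is clear.

```bash
python3 -c "
from plant import ctrl
print(ctrl.close_job())"
```

```text
the job is handed in; nothing more can be done
None
```

I've handed the job in at about 44 s: the module, meter, board and fuse are all placed, each within about 1 mm of its target by the camera measurements, and the arm has let go and is clear of everything.

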